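# Put the nursery dresser top back in order

### The job

Put the dresser top back in order after playtime: fold out the stand on the back of the little picture frame and stand the frame up on it on the wooden board beside the ring stacker, picture facing the robot's side; thread every loose wooden ring down the stacker's post, fully home, from the largest at the bottom to the smallest on top; lay the teether in the half-open drawer and push the drawer shut. Leave the camera, the bottle and the tin where they stand.

Things in the scene. Friction and masses are not known exactly. Their poses are not given: they have to be found in the camera images.
- frame_mid (a point): Small portrait picture frame of brown wood, 110 mm tall, 64 mm wide, 14 mm thick, 150 to 210 g; the point is its centre. Its x axis points to the picture's top edge, y across its width, z out of its back (the picture is on the -z face). At the start it lies face down on the dresser, the back with its folded stand uppermost.
- strut (a joint): Frame's stand: a dark strut 24 mm wide, 9 mm thick, lying on the back's middle line, proud of it. Hinge axis along the frame's y, 20 mm from its centre towards the top, 11.5 mm towards the back; the strut runs 77 mm from it to 2 mm past the bottom edge. 0 = folded, 0.785 rad = fully out at its stop, free end swung off the back. Friction 0.02 N m: stays where left.
- strut_end (a point): Middle of the strut's free end face (its foot). When the frame stands on its bottom edge and the fully opened strut it leans back about 0.30 rad from upright, with the foot about 56 mm behind the bottom edge.
- board: Flat brown wooden display board lying on the dresser, fixed, 150 mm (its x) by 320 mm (its y), 8 mm high; origin at the centre of its underside. Its -x long edge is the front, on the robot's side. The ring stacker stands on its +y half; the other half is free for the frame.
- board_front (a point): Middle of the board's front long edge, at its upper face.
- stacker: Wooden ring stacker, loose, 250 g, standing on the board: round base 74 mm across and 12 mm high with an upright post 14 mm in diameter on its centre, rounded top 86 mm above the underside. Origin at the centre of the underside, z up along the post.
- ring1_mid (a point): Plain wooden stacking ring, 62 mm outer diameter, 20 mm bore, 13 mm thick, lying flat on the dresser at the start; the point is its centre, z is its axis. Not every ring is there every time.
- ring2_mid (a point): Plain wooden stacking ring, 55 mm outer diameter, 20 mm bore, 13 mm thick, lying flat on the dresser at the start; the point is its centre, z is its axis. Not every ring is there every time.
- ring3_mid (a point): Plain wooden stacking ring, 48 mm outer diameter, 20 mm bore, 13 mm thick, lying flat on the dresser at the start; the point is its centre, z is its axis. Not every ring is there every time.
- ring4_mid (a point): Plain wooden stacking ring, 41 mm outer diameter, 20 mm bore, 13 mm thick, lying flat on the dresser at the start; the point is its centre, z is its axis. Not every ring is there every time.
- ring5_mid (a point): Plain wooden stacking ring, 34 mm outer diameter, 20 mm bore, 13 mm thick, lying flat on the dresser at the start; the point is its centre, z is its axis. Not every ring is there every time.
- teether_mid (a point): Pale green silicone teether ring, 56 mm outer diameter, 34 mm hole, 13 mm thick, lying flat on the dresser; the point is its centre.
- chest: Small white chest, fixed on the dresser, 220 mm deep (x), 200 mm wide (y), 85 mm high, with one drawer whose front faces its -x; origin at the centre of its underside.
- chest_drawer0 (a joint): How far the drawer is pulled out towards the chest's -x, in m: 0 = shut. It slides with about 1 N of friction and some drag.
- chest_drawer0_handle (a point): Grip point of the drawer's round wooden knob (28 mm across, ending 8 mm further out), 47 mm above the dresser and 35 mm in front of the drawer's front face (front panel 15 mm thick, drawer wall behind it 6 mm); it moves with the drawer. The chest's top covers the drawer from 50 mm behind this point's place when shut.
- drawer_floor (a point): Centre of the drawer's inner floor, 22 mm above the dresser; axes as the chest's. Inside, the drawer is 175 mm long (x) and 158 mm wide (y), its walls 41 mm high. It moves with the drawer.
- camera_mid (a point): White plastic baby monitor camera, a ball head on a round foot, 94 mm high and 64 mm across, standing on the chest; the point is half-way up. Leave alone.
- bottle_mid (a point): Glass baby bottle with a white collar and teat, 58 mm across, 171 mm high, standing on the dresser; the point is 70 mm up. Leave alone.
- tin_mid (a point): Stainless steel tin with a ribbed twist cap, 76 mm across, 73 mm high, standing on the dresser; the point is 35 mm up. Leave alone.

How it is judged:
By the outcome, as a careful person would: the job done as asked, in the order asked, and still so for the second after the job is handed in, with the robot touching nothing.
Of ring1, ring2, ring3, ring4, ring5 only 3 to 5 are there at a start; the rules pass over those that are not, and their reading is None.
At some moment in a run one of ring1, ring2, ring3, ring4, ring5, teether may be knocked a few centimetres aside while the robot is not near it.
It also fails if it takes over 208 s, if anything falls off the work surface, if the arm or the gripper's body presses on something with over 40 N, if the wrist force passes 120 N, or if a joint passes its speed limit or range.

### The arm

A 7-joint arm with a two-finger parallel gripper is mounted at the origin on the work surface. World frame = base frame: x ahead of the robot, y to its left, z up, the work surface at z = 0. Lengths are in m, angles in degrees, forces in N, time in s.
With the tool pointing down it reaches from about 0.4 to 0.9 m from the base axis. Payload 5.6 kg.
Tool frame: the origin (TCP) lies midway between the tips of the shut fingers; the grasp point (between the pads) lies 19 mm behind it; z points along the fingers, y is the line along which they close (so a half turn about z gives the same grasp; the last joint's range is limited). The gripper opens to 92 mm and grips with 3 to 60 N. Pads are 20 mm wide; open, the fingers measure 128 mm over their backs; the gripper's body (75 mm by 189 mm) begins 69 mm behind the grasp point.
Start: joints at [72.823, 26.786, -0.665, 91.828, 0.344, 61.387, -3.226], TCP at [0.165, -0.629, 0.215] pointing down, gripper open.
Joint ranges: [-144.91, 144.91], [-17.63, 115.5], [-89.93, 88.59], [15.96, 139.68], [-74.01, 254.01], [8.47, 105.57], [-167.45, 167.45]. Speed limits (degrees/s): [147.25, 147.25, 180, 180, 180, 180, 180].

### API

Orientations are given as [roll, pitch, yaw] about the fixed x, y, z axes, in that order (R = Rz(yaw) Ry(pitch) Rx(roll)).
In Python, from station import observe, camera, camera_params, close_job, outline_of, spot_point gives the robot as it stands. The module is installed in compiled form; this text tells all that it offers.
- The arm moves only by the tool carry_out, never from a script. Its arguments are lists of equal length, an entry for each row: "xyz": the shift along the tool's x, y, z in mm, a list of three; "rot": the turn, a rotation vector about the tool's x, y, z in rad, a list of three; "grip": the opening, from 0 (shut) to 1 (fully open). A call has 1 to 12 rows; each row shifts and turns the commanded pose from where the row before left it, along the tool's axes as they then stand; what a row does not reach is not made up. A row lasts 1/12 s, in which the tool goes at most 41.7 mm and 7.16 degrees, less where a joint would pass 70% of its speed; a pose out of reach is approached as far as the arm can. A call with a gripper value outside its range is refused whole. The fingers move at their own pace and stop on an object; "force" is the grip in N (left out, the last holds). Time passes only in rows, so rows that do not move let the fingers close. It gives the time, the measured TCP pose, the force, the opening and the grip force at its end, in the units of the state.
- observe(): the state, without advancing time (a new reading comes with each control period).
- camera(name): name is "scene" or "top" or "wrist"; returns (picture, depth): 400x640x3 uint8, red, green, blue; 400x640 float32, m along the optical axis (not along the pixel's ray), 0 where there is no reading.
- camera_params(name): a dict with "fx", "fy", "cx", "cy" (pixels), "T" (4x4, takes a point from camera to world coordinates). Camera axes: x right, y up, looking along -z (the intrinsics and any distortion apply to the point x, -y, -z); pixel columns grow to the right and rows downward; lengths in m; the calibration is good to about 2 mm. The wrist camera is an equidistant fisheye: a pixel r from the principal point sees the ray r / f radians off the axis. A picture is of the moment at which its call begins: read the wrist's pose just before it. camera_params takes no time and is no camera call; for the wrist camera it gives the pose at the moment of the call.
- close_job(): hands the job in; it is judged then, once.
Trained networks look in the newest picture that a camera, given by its name, has taken for a name from the list of things; names that differ only in an ending like _2 or _b are one class to them, and where a whole thing is asked for, a point or a joint stands for the part that bears it (a point fixed in the world has none). Each returns a list of dicts, best first, with "p" (0 to 1); they miss things now and then, are a little off and sometimes report something else, mostly with a low value. They report only what shows in the picture. A call takes as long as a camera call.
- outline_of(camera, thing): "region" (400x640 bool, what is visible of it) and "uv" ([column, row] in pixels, amid what is visible of it).
- spot_point(camera, thing): "uv" ([column, row] in pixels: a listed point, or the origin of a listed thing).
The state is a dict: "time": time; "joint_pos": joint angles; "joint_velocities": joint speeds; "tau": joint torques, N m; "tool_pos": TCP position; "orientation": TCP orientation; "wrist_force": force on the tool from outside, world axes, zero at the start; "wrist_torque": the same for the moment, N m; "width": finger opening in m; "gripper_force": force on a finger pad.
Only numpy, scipy, OpenCV 4.12 (cv2) and the standard library are available. Lean on these libraries where they do the work, as an engineer would, in place of code of your own. Each camera call takes 0.05 s, during which the arm holds its last target. There are 200 camera calls.

## Working session

There is one attempt and no reset: what is moved stays moved. The work goes in short steps, Python scripts to look and compute and a tool call to move; the robot and the scene stay as the last step left them, time stands still between calls to the robot, and variables do not carry over. Pictures are saved under pics/ and viewed, at most 16 in all, crops included, and the job is handed in when it is done.

Besides the shell and the picture viewer there is one more tool, called after ">>>" by a JSON object that holds its "name" and its "arguments". carry_out: Moves the arm, as the interface text tells. Its arguments: {"type":"object","properties":{"xyz":{"type":"array","items":{"type":"array","items":{"type":"number"}}},"rot":{"type":"array","items":{"type":"array","items":{"type":"number"}}},"grip":{"type":"array","items":{"type":"number"}},"force":{"type":"number"}},"required":["xyz","rot","grip"]}

```bash
mkdir -p pics; cat > h.py <<'E'
import numpy as np, cv2
from station import *
from scipy.spatial.transform import Rotation as R
def px2w(cam,P,uv,depth=None,z=None):
    u,v=uv; T=P['T']
    a=(u-P['cx'])/P['fx']; b=(v-P['cy'])/P['fy']
    if cam=='wrist':
        r=np.hypot(a,b); s=np.sin(r)/r if r>1e-9 else 1.
        d=np.array([a*s,-b*s,-np.cos(r)])
    else: d=np.array([a,-b,-1.])
    if depth is not None: return (T@np.r_[d/abs(d[2])*depth,1])[:3]
    dw=T[:3,:3]@d; o=T[:3,3]
    return o+dw*(z-o[2])/dw[2]
def save(n,img): cv2.imwrite('pics/'+n,img[:,:,::-1])
def cloud(cam,P,D,reg):
    vs,us=np.nonzero(reg&(D>0))
    return np.array([px2w(cam,P,(u,v),depth=D[v,u]) for u,v in zip(us,vs)])
E
python3 - <<'E'
from h import *
s=observe(); print({k:np.round(v,3) for k,v in s.items()})
for c in ('scene','top'):
    im,D=camera(c); P=camera_params(c); save(c+'0.png',im)
    print(c,{k:np.round(v,3).tolist() for k,v in P.items()})
    for t in ['frame_mid','strut_end','board','board_front','stacker','ring1_mid','ring2_mid','ring3_mid','ring4_mid','ring5_mid','teether_mid','chest','chest_drawer0_handle','drawer_floor','camera_mid','bottle_mid','tin_mid']:
        for r in spot_point(c,t)[:2]:
            uv=r['uv']; u,v=[int(round(x)) for x in uv]
            if 0<=u<640 and 0<=v<400: print(t,round(r['p'],2),np.round(uv,1),np.round(px2w(c,P,uv,depth=D[v,u]),3))
E
```

```text
{'time': np.float64(0.0), 'joint_pos': array([72.823, 26.837, -0.663, 91.88 ,  0.345, 61.387, -3.226]), 'joint_velocities': array([-0.008, -0.015, -0.026, -0.   , -0.015,  0.044, -0.013]), 'tau': array([-1.0000e-03, -5.2058e+01, -1.3000e-02, -2.4375e+01, -5.7000e-02,
        1.7000e-02,  0.0000e+00]), 'tool_pos': array([ 0.165, -0.628,  0.214]), 'orientation': array([-1.79898e+02,  9.00000e-03,  1.47090e+01]), 'wrist_force': array([-0.742,  0.288,  0.038]), 'wrist_torque': array([0.011, 0.02 , 0.007]), 'gripper_force': np.float64(0.0), 'width': np.float64(0.092)}
scene {'fx': 421.027, 'fy': 421.027, 'cx': 311.073, 'cy': 195.932, 'T': [[0.466, -0.545, 0.697, 1.285], [0.885, 0.28, -0.373, -0.343], [0.008, 0.79, 0.613, 0.738], [0.0, 0.0, 0.0, 1.0]]}
frame_mid 0.69 [399.3 197.5] [0.583 0.312 0.016]
strut_end 0.74 [420.1 188.6] [0.561 0.407 0.   ]
board 0.92 [327.7 244.7] [0.65  0.044 0.012]
board 0.64 [311.4 190.4] [0.432 0.114 0.008]
board_front 0.57 [308.7 221. ] [0.54  0.049 0.001]
stacker 0.89 [357.7 228.4] [0.642 0.135 0.021]
stacker 0.44 [257.5 208.9] [ 0.432 -0.053  0.002]
ring2_m
[... 954 characters left out ...]
1] [ 0.428 -0.302  0.06 ]
board_front 0.85 [323.9 211.6] [0.554 0.048 0.008]
board_front 0.43 [469.6 206.3] [ 0.576 -0.327  0.017]
stacker 0.92 [284.7 181.8] [0.625 0.147 0.056]
ring2_mid 0.55 [300.1 256.3] [ 0.436  0.107 -0.001]
ring4_mid 0.56 [271.2 260. ] [0.425 0.182 0.001]
ring5_mid 0.68 [390.1 261.9] [ 0.427 -0.128 -0.003]
teether_mid 0.59 [361.  258.1] [ 0.435 -0.052 -0.001]
chest 0.68 [468.  168.4] [ 0.664 -0.296  0.083]
chest_drawer0_handle 0.67 [468.  265.6] [ 0.43  -0.305  0.061]
drawer_floor 0.67 [471.7 207.2] [ 0.573 -0.331  0.021]
camera_mid 0.63 [482.5 135.4] [ 0.724 -0.291  0.174]
bottle_mid 0.34 [215.  206.8] [0.56  0.326 0.025]
tin_mid 0.57 [173.8 167.3] [0.653 0.417 0.071]
```

View pics/top0.png

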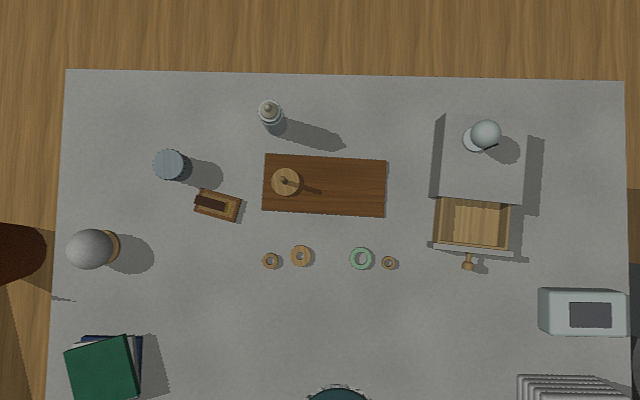

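View pics/scene0.png

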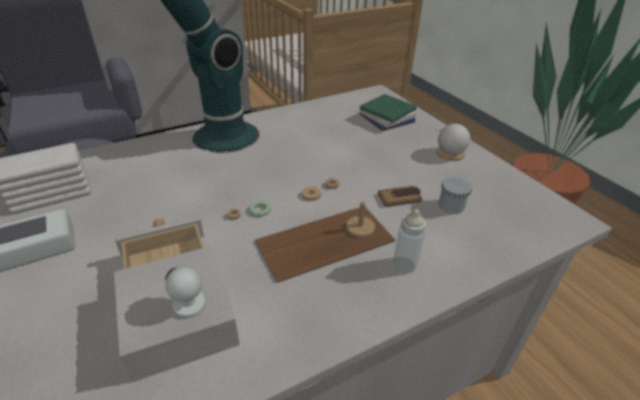

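Top view: the frame is at about (217,205), with the strut's free end at the left, about (195,203). The rings are at (270,260), (300,256) and (389,262), the teether at (361,258), the stacker post at (286,181), and the drawer is half open at (470,225). The scene view agrees. Next I'll get sizes and outlines.

```bash
python3 - <<'E'
from h import *
c='top'; im,D=camera(c); P=camera_params(c)
def rect(reg,z):
    vs,us=np.nonzero(reg); w=np.array([px2w(c,P,(u,v),z=z)[:2] for u,v in zip(us,vs)])
    (x,y),(a,b),t=cv2.minAreaRect((w*1000).astype(np.float32)); return np.round([x,y,a,b,t],1)
for t,z in [('frame_mid',.014),('strut',.023),('board',.008),('chest',.085),('teether_mid',.013)]:
    for r in outline_of(c,t)[:1]: print(t,round(r['p'],2),rect(r['region'],z),np.round(r['uv']))
for i in range(1,6):
    for r in outline_of(c,f'ring{i}_mid')[:3]:
        a=r['region'].sum(); print(i,round(r['p'],2),rect(r['region'],.013),np.round(r['uv']),a)
s=observe();print(s['time'])
crop=cv2.resize(im[150:290,170:410],None,fx=3.3,fy=3.3,interpolation=cv2.INTER_CUBIC); save('crop.png',crop)
E
```

```text
frame_mid 0.56 [566.4 327.8 117.2  65.1  74.8] [217. 205.]
strut 0.7 [570.5 341.1  78.2  24.2  74.2] [211. 204.]
board 0.84 [623.7  51.3 322.1 154.2  86.8] [326. 187.]
chest 0.89 [ 609.6 -312.5  230.4  373.2   84.9] [474. 188.]
teether_mid 0.74 [438.2 -47.5  53.5  56.5   1.3] [365. 262.]
2 0.62 [439.8 109.1  53.5  51.4   1.4] [301. 255.] 320
4 0.48 [425.4 184.5  38.2  38.5   1.6] [272. 261.] 158
2.35
```

View pics/crop.png

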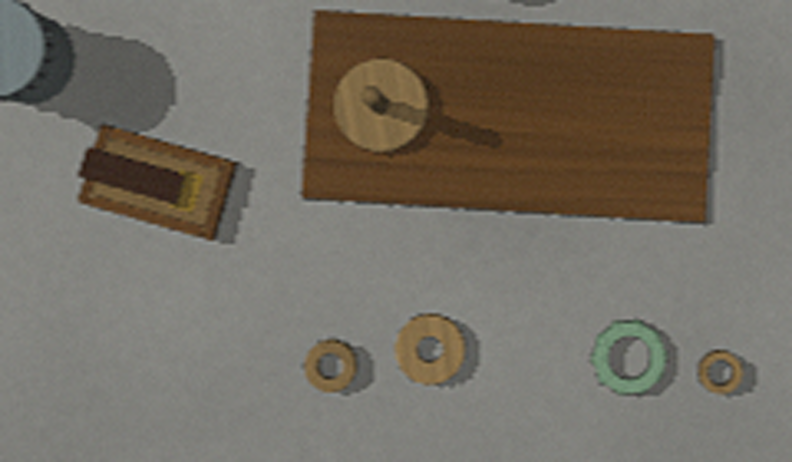

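>>> {"name": "carry_out", "arguments": {"xyz": [[30, -27, -7], [30, -27, -7], [30, -27, -7], [30, -27, -7], [30, -27, -7], [30, -27, -7], [30, -27, -7], [30, -27, -7], [30, -27, -7], [30, -27, -7], [30, -27, -7], [30, -27, -7]], "rot": [[0, 0, 0], [0, 0, 0], [0, 0, 0], [0, 0, 0], [0, 0, 0], [0, 0, 0], [0, 0, 0], [0, 0, 0], [0, 0, 0], [0, 0, 0], [0, 0, 0], [0, 0, 0]], "grip": [1, 1, 1, 1, 1, 1, 1, 1, 1, 1, 1, 1], "force": 20}}

```text
time: 3.35
tool_pos: [0.4317, -0.2222, 0.2994]
orientation: [179.9, -0.0, 14.7]
wrist_force: [1.0, -0.3, -0.3]
width: 0.092
gripper_force: 0.0
```

>>> {"name": "carry_out", "arguments": {"xyz": [[0, 0, 0], [0, 0, 0], [0, 0, 0], [0, 0, 0], [0, 0, 0], [0, 0, 0], [0, 0, 0], [0, 0, 0], [0, 0, 0]], "rot": [[0, 0, -0.117], [0, 0, -0.117], [0, 0, -0.117], [0, 0, -0.117], [0, 0, -0.117], [0, 0, -0.117], [0, 0, -0.117], [0, 0, -0.117], [0, 0, -0.117]], "grip": [1, 1, 1, 1, 1, 1, 1, 1, 1]}}

```text
time: 4.1
tool_pos: [0.431, -0.2239, 0.2987]
orientation: [180.0, 0.0, 75.4]
wrist_force: [-0.4, -0.9, -0.2]
width: 0.0918
gripper_force: 0.0
```

```bash
cat >> h.py <<'E'
def go(*targets,cur=None):
    """targets (x,y,z,psi,tilt) m,deg; prints tool-frame rotation then shift (mm)"""
    s=observe()
    p=np.array(s['tool_pos']); Rm=R.from_euler('xyz',s['orientation'],degrees=True)
    print('t',round(s['time'],2),'at',np.round(p,4),np.round(s['orientation'],1),'F',np.round(s['wrist_force'],1),'w',round(s['width'],4))
    for t in targets:
        x,y,z,ps,tl=(list(t)+[0]*5)[:5]
        Rt=R.from_euler('xyz',[180,0,ps],degrees=True)*R.from_euler('y',tl,degrees=True)
        rv=(Rm.inv()*Rt).as_rotvec(); d=Rt.inv().apply(np.array([x,y,z])-p)*1000
        print(t,'rot',np.round(rv,4),'rows',round(np.degrees(np.linalg.norm(rv))/7.1,1),'shift',np.round(d,1),'rows',round(np.linalg.norm(d)/41,1))
        p=np.array([x,y,z]); Rm=Rt
E
python3 -c "
from h import *
go((.566,.326,.25,74.8),(.566,.326,.05,74.8))"
```

```text
t 4.1 at [ 0.431  -0.2239  0.2987] [180.    0.   75.4] F [-0.4 -0.9 -0.2] w 0.0918
(0.566, 0.326, 0.25, 74.8) rot [0.0003 0.0002 0.01  ] rows 0.1 shift [566.1 -13.9  48.7] rows 13.9
(0.566, 0.326, 0.05, 74.8) rot [0. 0. 0.] rows 0.0 shift [  0.  -0. 200.] rows 4.9
```

>>> {"name": "carry_out", "arguments": {"xyz": [[40, -1, 4], [40, -1, 4], [40, -1, 4], [40, -1, 4], [40, -1, 4], [40, -1, 4], [40, -1, 4], [40, -1, 4], [40, -1, 4], [40, -1, 4], [40, -1, 4], [40, -1, 4]], "rot": [[0, 0, 0], [0, 0, 0], [0, 0, 0], [0, 0, 0], [0, 0, 0], [0, 0, 0], [0, 0, 0], [0, 0, 0], [0, 0, 0], [0, 0, 0], [0, 0, 0], [0, 0, 0.01]], "grip": [1, 1, 1, 1, 1, 1, 1, 1, 1, 1, 1, 1]}}

```text
time: 5.1
tool_pos: [0.5436, 0.2446, 0.2504]
orientation: [180.0, 0.0, 74.4]
wrist_force: [0.8, 0.3, 0.6]
width: 0.0917
gripper_force: 0.0
```

>>> {"name": "carry_out", "arguments": {"xyz": [[40, -1, 25], [40, -1, 25], [0, 0, 25], [0, 0, 25], [0, 0, 0], [0, 0, 0]], "rot": [[0, 0, 0], [0, 0, 0], [0, 0, 0], [0, 0, 0], [0, 0, 0], [0, 0, 0]], "grip": [1, 1, 1, 1, 1, 1]}}

```text
time: 5.6
tool_pos: [0.5599, 0.3109, 0.1554]
orientation: [-179.9, 0.1, 74.5]
wrist_force: [-0.2, 0.3, 0.1]
width: 0.0916
gripper_force: 0.0
```

```bash
python3 - <<'E'
from h import *
P=camera_params('wrist'); im,D=camera('wrist'); save('w1.png',im)
print({k:np.round(v,3).tolist() for k,v in P.items()})
for t,z in [('frame_mid',.014),('strut',.023)]:
    for r in outline_of('wrist',t)[:1]:
        vs,us=np.nonzero(r['region']); w=np.array([px2w('wrist',P,(u,v),z=z)[:2] for u,v in zip(us,vs)])
        (x,y),(a,b),th=cv2.minAreaRect((w*1000).astype(np.float32)); print(t,r['p'],np.round([x,y,a,b,th],1))
for t,z in [('frame_mid',.02),('strut_end',.0185)]:
    for r in spot_point('wrist',t)[:1]: print(t,r['p'],r['uv'],px2w('wrist',P,r['uv'],z=z))
go()
E
```

```text
{'fx': 309.707, 'fy': 309.707, 'cx': 321.21, 'cy': 203.169, 'T': [[0.964, 0.256, 0.076, 0.58], [-0.267, 0.926, 0.265, 0.387], [-0.003, -0.276, 0.961, 0.325], [0.0, 0.0, 0.0, 1.0]]}
frame_mid 0.9 [565.2 327.  112.3  65.   76. ]
strut 0.75 [569.7 343.   79.1  29.3  74.5]
frame_mid 0.69 [322.4, 177.9] [0.56432041 0.32759054 0.02      ]
strut_end 0.64 [325.1, 121.9] [0.58177273 0.38071746 0.0185    ]
t 5.85 at [0.5616 0.3115 0.1585] [ 1.799e+02 -1.000e-01  7.440e+01] F [-0.   1.   1.2] w 0.0917
```

View pics/w1.png

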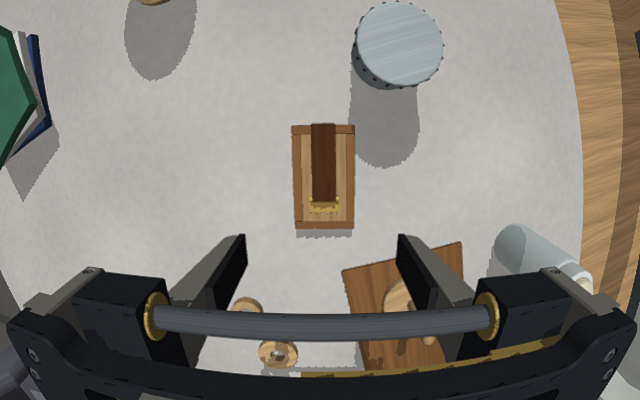

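```bash
python3 -c "
from h import *
go((.565,.327,.005,75))"
```

```text
t 5.85 at [0.5616 0.3115 0.1585] [ 1.799e+02 -1.000e-01  7.440e+01] F [-0.   1.   1.2] w 0.0917
(0.565, 0.327, 0.005, 75) rot [ 0.0025 -0.0019 -0.0102] rows 0.1 shift [ 15.8  -0.7 153.5] rows 3.8
```

>>> {"name": "carry_out", "arguments": {"xyz": [[4, 0, 35], [4, 0, 35], [4, 0, 35], [4, 0, 30], [0, 0, 19], [0, 0, 0], [0, 0, 0], [0, 0, 0], [0, 0, 0], [0, 0, 0]], "rot": [[0, 0, -0.01], [0, 0, 0], [0, 0, 0], [0, 0, 0], [0, 0, 0], [0, 0, 0], [0, 0, 0], [0, 0, 0], [0, 0, 0], [0, 0, 0]], "grip": [1, 1, 1, 1, 1, 1, 0, 0, 0, 0], "force": 25}}

```text
time: 6.68
tool_pos: [0.5652, 0.3267, 0.0032]
orientation: [179.9, -0.0, 75.0]
wrist_force: [-0.4, 0.3, -0.6]
width: 0.067
gripper_force: 0.0
```

>>> {"name": "carry_out", "arguments": {"xyz": [[0, 0, 0], [0, 0, 0], [0, 0, 0], [0, 0, -15], [0, 0, -30], [0, 0, -30], [0, 0, -30], [0, 0, -30], [0, 0, -15], [0, 0, 0]], "rot": [[0, 0, 0], [0, 0, 0], [0, 0, 0], [0, 0, 0], [0, 0, 0], [0, 0, 0], [0, 0, 0], [0, 0, 0], [0, 0, 0], [0, 0, 0]], "grip": [0, 0, 0, 0, 0, 0, 0, 0, 0, 0]}}

```text
time: 7.52
tool_pos: [0.566, 0.3287, 0.1572]
orientation: [179.7, -0.3, 75.1]
wrist_force: [0.2, 0.6, -2.5]
width: 0.0636
gripper_force: 25.0
```

>>> {"name": "carry_out", "arguments": {"xyz": [[0, 0, 0], [0, 0, 0], [0, 0, 0], [0, 0, 0], [0, 0, 0], [0, 0, 0], [0, 0, 0], [0, 0, 0], [0, 0, 0], [0, 0, 0], [0, 0, 0], [0, 0, 0]], "rot": [[0, 0, 0.114], [0, 0, 0.114], [0, 0, 0.114], [0, 0, 0.114], [0, 0, 0.114], [0, 0, 0.114], [0, 0, 0.114], [0, 0, 0.114], [0, 0, 0.114], [0, 0, 0.114], [0, 0, 0.114], [0, 0, 0.114]], "grip": [0, 0, 0, 0, 0, 0, 0, 0, 0, 0, 0, 0]}}

```text
time: 8.52
tool_pos: [0.5634, 0.3263, 0.1506]
orientation: [179.9, 0.2, -3.6]
wrist_force: [0.3, -0.2, -2.1]
width: 0.0637
gripper_force: 25.0
```

```bash
python3 -c "
from h import *
go((.610,-.025,.155,-3.2),(.610,-.025,.014,-3.2))"
```

```text
t 8.52 at [0.5634 0.3263 0.1506] [179.9   0.2  -3.6] F [ 0.3 -0.2 -2.1] w 0.0637
(0.61, -0.025, 0.155, -3.2) rot [ 0.0017  0.0029 -0.0079] rows 0.1 shift [ 66.2 348.1  -4.4] rows 8.6
(0.61, -0.025, 0.014, -3.2) rot [0. 0. 0.] rows 0.0 shift [  0.  -0. 141.] rows 3.4
```

>>> {"name": "carry_out", "arguments": {"xyz": [[4, 20, 0], [8, 40, 0], [8, 40, 0], [8, 40, 0], [8, 40, 0], [8, 40, 0], [7, 40, 0], [7, 40, 0], [6, 33, 0], [2, 15, 20], [0, 0, 40], [0, 0, 30]], "rot": [[0, 0, -0.008], [0, 0, 0], [0, 0, 0], [0, 0, 0], [0, 0, 0], [0, 0, 0], [0, 0, 0], [0, 0, 0], [0, 0, 0], [0, 0, 0], [0, 0, 0], [0, 0, 0]], "grip": [0, 0, 0, 0, 0, 0, 0, 0, 0, 0, 0, 0]}}

```text
time: 9.52
tool_pos: [0.6115, -0.0264, 0.0599]
orientation: [180.0, 0.1, -3.1]
wrist_force: [-0.3, -0.1, -3.3]
width: 0.0638
gripper_force: 25.0
```

```bash
python3 -c "
from h import *
go((.610,-.025,.014,-3.2))"
```

```text
t 9.52 at [ 0.6115 -0.0264  0.0599] [ 1.8e+02  1.0e-01 -3.1e+00] F [-0.3 -0.1 -3.3] w 0.0638
(0.61, -0.025, 0.014, -3.2) rot [0.0007 0.0019 0.0019] rows 0.0 shift [-1.6 -1.3 45.9] rows 1.1
```

>>> {"name": "carry_out", "arguments": {"xyz": [[0, 0, 25], [0, 0, 12], [0, 0, 4], [0, 0, 1], [0, 0, 0]], "rot": [[0, 0, 0], [0, 0, 0], [0, 0, 0], [0, 0, 0], [0, 0, 0]], "grip": [0, 0, 0, 0, 0]}}

```text
time: 9.93
tool_pos: [0.6136, -0.0237, 0.0211]
orientation: [-180.0, -0.1, -2.9]
wrist_force: [-0.3, 0.2, -2.5]
width: 0.0634
gripper_force: 25.0
```

>>> {"name": "carry_out", "arguments": {"xyz": [[0, 0, 4], [0, 0, 3], [0, 0, 2], [0, 0, 0], [0, 0, 0], [0, 0, 0]], "rot": [[0, 0, 0], [0, 0, 0], [0, 0, 0], [0, 0, 0], [0, 0, 0], [0, 0, 0]], "grip": [0, 0, 0, 0, 0, 0]}}

```text
time: 10.43
tool_pos: [0.613, -0.024, 0.0116]
orientation: [180.0, -0.0, -2.9]
wrist_force: [0.3, -0.8, -2.5]
width: 0.0636
gripper_force: 25.0
```

>>> {"name": "carry_out", "arguments": {"xyz": [[0, 0, 0], [0, 0, 0], [0, 0, 0], [0, 0, -15], [0, 0, -35], [0, 0, -40], [0, 0, -10], [0, 0, 0], [0, 0, 0]], "rot": [[0, 0, 0], [0, 0, 0], [0, 0, 0], [0, 0, 0], [0, 0, 0], [0, 0, 0], [0, 0, 0], [0, 0, 0], [0, 0, 0]], "grip": [1, 1, 1, 1, 0.6, 0.5, 0.5, 0.5, 0.5]}}

```text
time: 11.18
tool_pos: [0.6132, -0.0241, 0.1119]
orientation: [180.0, -0.1, -2.9]
wrist_force: [0.0, -0.4, -0.3]
width: 0.0592
gripper_force: 0.0
```

```bash
python3 - <<'E'
from h import *
P=camera_params('wrist'); im,D=camera('wrist')
for t,z in [('frame_mid',.022),('strut',.031)]:
    for r in outline_of('wrist',t)[:1]:
        vs,us=np.nonzero(r['region']); w=np.array([px2w('wrist',P,(u,v),z=z)[:2] for u,v in zip(us,vs)])
        (x,y),(a,b),th=cv2.minAreaRect((w*1000).astype(np.float32)); print(t,r['p'],np.round([x,y,a,b,th],1))
        c=cloud('wrist',P,D,r['region']); print('z',np.round(np.percentile(c[:,2],[5,50,95]),4))
for r in spot_point('wrist','strut_end')[:1]: print(r['p'],r['uv'],px2w('wrist',P,r['uv'],z=.0265))
go()
E
```

```text
frame_mid 0.94 [611.3 -23.   64.6 110.7  88.4]
z [0.02   0.0216 0.0312]
strut 0.63 [627.9 -24.3  28.7  78.6  87.2]
z [0.0291 0.0305 0.0316]
0.88 [322.7, 145.5] [ 0.666262   -0.02718418  0.0265    ]
t 11.38 at [ 0.6117 -0.0241  0.1096] [180.    0.2  -2.9] F [-0.3 -1.1  0.1] w 0.046
```

>>> {"name": "carry_out", "arguments": {"xyz": [[20, 0, 20], [20, 0, 30], [8, -1, 20], [0, 0, 9], [0, 0, 0], [0, 0, 0]], "rot": [[0, 0, 0], [0, 0, 0], [0, 0, 0], [0, 0, 0], [0, 0, 0], [0, 0, 0]], "grip": [0.5, 0.5, 0.5, 0.5, 0.5, 0.5], "force": 12}}

```text
time: 11.88
tool_pos: [0.6597, -0.0252, 0.0315]
orientation: [-180.0, 0.1, -2.9]
wrist_force: [-1.1, -0.6, 0.1]
width: 0.046
gripper_force: 0.0
```

```bash
python3 -c "
from h import *
go((.66,-.0255,.0245,-2.5))"
```

```text
t 11.88 at [ 0.6597 -0.0252  0.0315] [-1.8e+02  1.0e-01 -2.9e+00] F [-1.1 -0.6  0.1] w 0.046
(0.66, -0.0255, 0.0245, -2.5) rot [-0.      0.0025 -0.0064] rows 0.1 shift [0.3 0.3 7. ] rows 0.2
```

>>> {"name": "carry_out", "arguments": {"xyz": [[0, 0, 5], [0, 0, 2], [0, 0, 0], [0, 0, 0], [0, 0, 0], [0, 0, 0], [0, 0, 0], [0, 0, 0]], "rot": [[0, 0, 0], [0, 0, 0], [0, 0, 0], [0, 0, 0], [0, 0, 0], [0, 0, 0], [0, 0, 0], [0, 0, 0]], "grip": [0.5, 0.5, 0.5, 0, 0, 0, 0, 0]}}

```text
time: 12.55
tool_pos: [0.6611, -0.0256, 0.0257]
orientation: [180.0, -0.0, -2.9]
wrist_force: [1.0, 0.3, 0.2]
width: 0.0242
gripper_force: 12.0
```

>>> {"name": "carry_out", "arguments": {"xyz": [[0, 0, -4.5], [0, 0, -4.5], [0, 0, -4.5], [0, 0, -4.5], [0, 0, -4.5], [0, 0, -4.5], [0, 0, -4.5], [0, 0, -4.5], [0, 0, -4.5], [0, 0, -4.5], [0, 0, -4.5], [0, 0, -4.5]], "rot": [[0, 0.066, 0], [0, 0.066, 0], [0, 0.066, 0], [0, 0.066, 0], [0, 0.066, 0], [0, 0.066, 0], [0, 0.066, 0], [0, 0.066, 0], [0, 0.066, 0], [0, 0.066, 0], [0, 0.066, 0], [0, 0.066, 0]], "grip": [0, 0, 0, 0, 0, 0, 0, 0, 0, 0, 0, 0]}}

```text
time: 13.55
tool_pos: [0.6583, -0.0373, 0.0815]
orientation: [178.1, -30.2, -2.0]
wrist_force: [-0.4, 0.3, -1.6]
width: 0.0237
gripper_force: 12.0
```

```bash
python3 - <<'E'
from h import *
go()
im,D=camera('scene'); save('s2.png',cv2.resize(im[130:300,220:460],None,fx=3.2,fy=3.2,interpolation=cv2.INTER_CUBIC))
E
```

```text
t 13.55 at [ 0.6583 -0.0373  0.0815] [178.1 -30.2  -2. ] F [-0.4  0.3 -1.6] w 0.0237
```

View pics/s2.png

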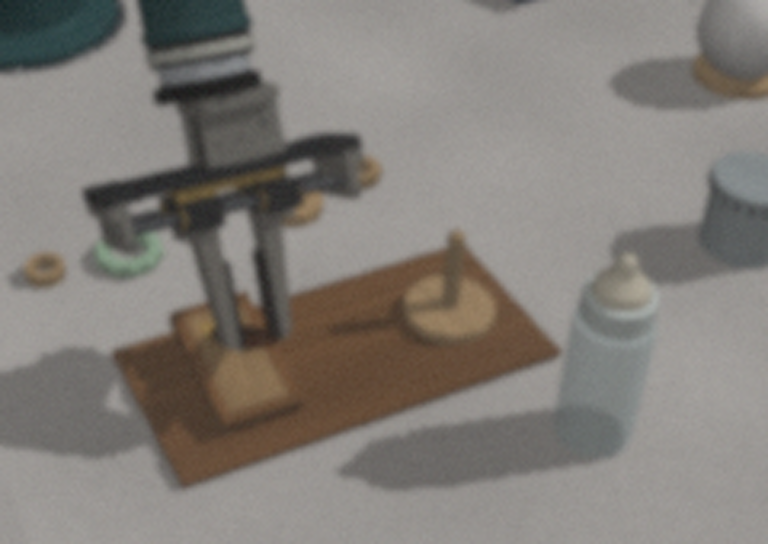

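```bash
python3 - <<'E'
from h import *
print(np.round(observe()['joint_pos'],1))
P=camera_params('wrist'); im,D=camera('wrist'); save('w2.png',im)
for t in ['frame_mid','strut','board']:
    for r in outline_of('wrist',t)[:1]:
        c=cloud('wrist',P,D,r['region']); print(t,r['p'],np.round(np.percentile(c,[3,25,50,75,97],axis=0),4).tolist())
        if t=='frame_mid':
            m=c.mean(0); u,s,v=np.linalg.svd(c-m); print(np.round(v,3),np.round(s/np.sqrt(len(c)),4))
E
```

```text
[   7.5   28.   -10.7  119.7   76.8    8.5 -167.1]
frame_mid 0.92 [[0.5748, -0.0597, 0.0358], [0.5866, -0.0447, 0.0441], [0.6252, -0.0362, 0.0654], [0.6461, -0.0277, 0.0824], [0.6635, -0.0108, 0.0923]]
[[-0.836  0.018 -0.548]
 [-0.04  -0.999  0.028]
 [-0.547  0.045  0.836]] [0.0361 0.0124 0.0112]
strut 0.6 [[0.6208, -0.0478, 0.0647], [0.6326, -0.0427, 0.0729], [0.6449, -0.0367, 0.0813], [0.6556, -0.0309, 0.0881], [0.6648, -0.0258, 0.0925]]
board 0.98 [[0.5771, -0.1043, 0.0059], [0.655, 0.0069, 0.0069], [0.673, 0.0646, 0.0074], [0.6861, 0.1144, 0.0079], [0.6974, 0.1929, 0.0088]]
```

View pics/w2.png

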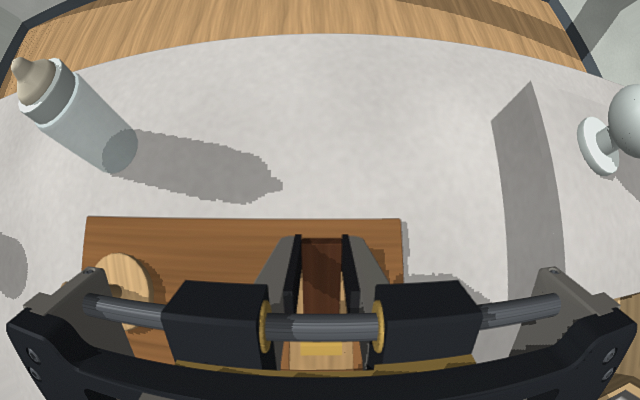

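```bash
python3 - <<'E'
from h import *
for cam in ['scene','top']:
    P=camera_params(cam); im,D=camera(cam)
    for t in ['frame_mid','strut']:
        for r in outline_of(cam,t)[:1]:
            c=cloud(cam,P,D,r['region']); print(cam,t,round(r['p'],2),len(c))
            for lo in np.arange(.54,.70,.01):
                k=c[(c[:,0]>=lo)&(c[:,0]<lo+.01)]
                if len(k): print('  x%.2f'%lo,len(k),'y',np.round(np.percentile(k[:,1],[5,95]),3),'z',np.round(np.percentile(k[:,2],[5,50,95]),3))
E
```

```text
scene frame_mid 0.74 931
  x0.56 8 y [-0.062 -0.044] z [0.036 0.043 0.045]
  x0.57 51 y [-0.062 -0.004] z [0.04  0.043 0.046]
  x0.58 56 y [-0.063 -0.003] z [0.039 0.041 0.044]
  x0.59 51 y [-0.065 -0.004] z [0.036 0.04  0.043]
  x0.60 47 y [-0.065 -0.006] z [0.032 0.038 0.046]
  x0.61 59 y [-0.066 -0.029] z [0.03  0.037 0.05 ]
  x0.62 93 y [-0.066 -0.009] z [0.032 0.034 0.038]
  x0.63 100 y [-0.066 -0.009] z [0.031 0.033 0.036]
  x0.64 102 y [-0.067 -0.007] z [0.029 0.031 0.034]
  x0.65 107 y [-0.067 -0.009] z [0.028 0.03  0.083]
  x0.66 130 y [-0.066 -0.01 ] z [0.026 0.029 0.091]
  x0.67 127 y [-0.066 -0.011] z [0.017 0.026 0.029]
top strut 0.73 602
  x0.59 24 y [0.136 0.164] z [0.018 0.02  0.021]
  x0.60 77 y [0.128 0.175] z [0.017 0.02  0.022]
  x0.61 99 y [0.121 0.183] z [0.017 0.02  0.023]
  x0.62 126 y [0.119 0.183] z [0.017 0.021 0.094]
  x0.63 90 y [0.12  0.183] z [0.017 0.02  0.091]
  x0.64 91 y [0.122 0.181] z [0.016 0.02  0.023]
  x0.65 76 y [0.13  0.173] z [0.016 0.02  0.023]
  x0.66 19 y [0.14  0.163] z [0.017 0.02  0.023]
```

>>> {"name": "carry_out", "arguments": {"xyz": [[-4, 0, 0], [-4, 0, -1], [-4, 0, 0], [0, 0, 0], [0, 0, 0], [0, 0, 0], [0, 0, 0], [0, 0, 0]], "rot": [[0, 0, 0], [0, 0, 0], [0, 0, 0], [0, 0, 0], [0, 0, 0], [0, 0, 0], [0, 0, 0], [0, 0, 0]], "grip": [0, 0, 0, 0.3, 0.4, 0.5, 0.5, 0.5]}}

```text
time: 14.77
tool_pos: [0.6514, -0.0378, 0.0822]
orientation: [178.3, -30.0, -2.5]
wrist_force: [0.2, 0.1, 0.1]
width: 0.046
gripper_force: 0.0
```

>>> {"name": "carry_out", "arguments": {"xyz": [[0, 0, -15], [0, 0, -30], [0, 0, -30], [0, 0, -20], [0, 0, 0], [0, 0, 0], [0, 0, 0], [0, 0, 0], [0, 0, 0], [0, 0, 0]], "rot": [[0, 0, 0], [0, 0, 0], [0, 0, 0], [0, 0, 0], [0, -0.11, 0], [0, -0.11, 0], [0, -0.11, 0], [0, -0.1, 0], [0, -0.1, 0], [0, 0, 0]], "grip": [0.5, 0.5, 0.5, 0.5, 0.5, 0.5, 0.5, 0.5, 0.5, 0.5]}}

```text
time: 15.6
tool_pos: [0.6076, -0.0349, 0.1637]
orientation: [178.5, -0.5, -3.6]
wrist_force: [0.1, 0.2, 0.4]
width: 0.0458
gripper_force: 0.0
```

```bash
python3 - <<'E'
from h import *
go(); print(np.round(observe()['joint_pos'],1))
P=camera_params('wrist'); im,D=camera('wrist'); save('w3.png',im)
for t in ['frame_mid','strut']:
    for r in outline_of('wrist',t)[:1]:
        c=cloud('wrist',P,D,r['region']); print(t,round(r['p'],2),len(c))
        for lo in np.arange(.54,.70,.01):
                k=c[(c[:,0]>=lo)&(c[:,0]<lo+.01)]
                if len(k): print('  x%.2f'%lo,len(k),'y',np.round(np.percentile(k[:,1],[3,97]),3),'z',np.round(np.percentile(k[:,2],[5,50,95]),3))
E
```

```text
t 15.6 at [ 0.6076 -0.0349  0.1637] [178.5  -0.5  -3.6] F [0.1 0.2 0.4] w 0.0458
[  30.5   33.   -42.7   98.8   27.5   58.6 -115.9]
frame_mid 0.87 6258
  x0.54 3 y [-0.045 -0.043] z [0.005 0.007 0.007]
  x0.55 285 y [-0.064 -0.006] z [0.02  0.021 0.022]
  x0.56 523 y [-0.064 -0.004] z [0.02  0.021 0.022]
  x0.57 517 y [-0.064 -0.004] z [0.02  0.021 0.023]
  x0.58 475 y [-0.065 -0.004] z [0.02  0.022 0.033]
  x0.59 498 y [-0.066 -0.004] z [0.02  0.021 0.043]
  x0.60 514 y [-0.066 -0.005] z [0.02  0.022 0.053]
  x0.61 546 y [-0.067 -0.006] z [0.02  0.022 0.063]
  x0.62 549 y [-0.067 -0.007] z [0.02  0.022 0.073]
  x0.63 700 y [-0.067 -0.007] z [0.02  0.022 0.082]
  x0.64 817 y [-0.067 -0.008] z [0.02  0.021 0.082]
  x0.65 617 y [-0.068 -0.009] z [0.02  0.021 0.022]
  x0.66 214 y [-0.067 -0.009] z [0.013 0.021 0.022]
strut 0.64 1405
  x0.58 122 y [-0.049 -0.021] z [0.027 0.031 0.034]
  x0.59 167 y [-0.047 -0.022] z [0.034 0.04  0.043]
  x0.60 185 y [-0.047 -0.024] z [0.044 0.049 0.054]
  x0.61 217 y [-0.048 -0.025] z [0.055 0.059 0.063]
  x0.62 231 y [-0.048 -0.026] z [0.064 0.069 0.073]
  x0.63 282 y [-0.049 -0.026] z [0.074 0.079 0.083]
  x0.64 201 y [-0.048 -0.027] z [0.077 0.08  0.083]
```

View pics/w3.png

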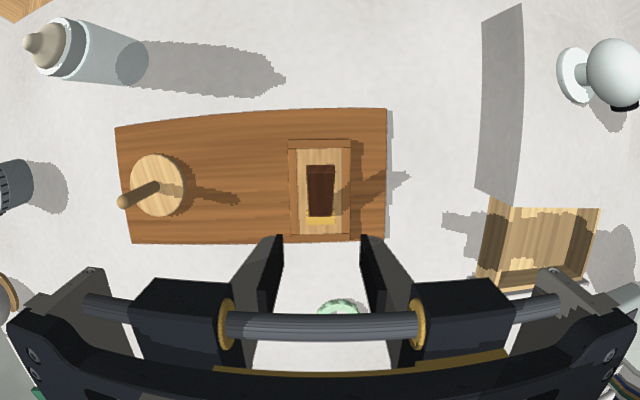

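```bash
python3 -c "
from h import *
go((.567,-.0345,.1,-2.3),(.567,-.0345,.0115,-2.3))"
```

```text
t 15.75 at [ 0.6038 -0.0338  0.1632] [178.4  -0.6  -3.4] F [-0.5 -0.6 -0. ] w 0.046
(0.567, -0.0345, 0.1, -2.3) rot [ 0.0284 -0.0099 -0.0191] rows 0.3 shift [-36.7   2.2  63.2] rows 1.8
(0.567, -0.0345, 0.0115, -2.3) rot [0. 0. 0.] rows 0.0 shift [ 0.  -0.  88.5] rows 2.2
```

>>> {"name": "carry_out", "arguments": {"xyz": [[-15, 1, 15], [-14, 1, 25], [-8, 0, 23], [0, 0, 20], [0, 0, 30], [0, 0, 20], [0, 0, 10], [0, 0, 0], [0, 0, 0]], "rot": [[0.028, -0.01, -0.019], [0, 0, 0], [0, 0, 0], [0, 0, 0], [0, 0, 0], [0, 0, 0], [0, 0, 0], [0, 0, 0], [0, 0, 0]], "grip": [1, 1, 1, 1, 1, 1, 1, 1, 1]}}

```text
time: 16.5
tool_pos: [0.5672, -0.0344, 0.0215]
orientation: [180.0, -0.0, -2.3]
wrist_force: [-0.6, 0.7, 1.0]
width: 0.0917
gripper_force: 0.0
```

```bash
python3 -c "
from h import *
go((.567,-.0345,.0115,-2.3)); print(np.round(observe()['joint_pos'],1))"
```

```text
t 16.5 at [ 0.5672 -0.0344  0.0215] [180.   -0.   -2.3] F [-0.6  0.7  1. ] w 0.0917
(0.567, -0.0345, 0.0115, -2.3) rot [ 0.0005 -0.0002  0.0002] rows 0.0 shift [-0.2  0.1 10. ] rows 0.2
[  28.    40.8  -36.8  108.4   35.3   42.7 -121.3]
```

>>> {"name": "carry_out", "arguments": {"xyz": [[0, 0, 6], [0, 0, 4], [0, 0, 0], [0, 0, 0], [0, 0, 0], [0, 0, 0], [0, 0, 0], [0, 0, 0], [0, 0, 0]], "rot": [[0, 0, 0], [0, 0, 0], [0, 0, 0], [0, 0, 0], [0, 0, 0], [0, 0, 0], [0, 0, 0], [0, 0, 0], [0, 0, 0]], "grip": [1, 1, 1, 0, 0, 0, 0, 0, 0], "force": 10}}

```text
time: 17.25
tool_pos: [0.5676, -0.0348, 0.011]
orientation: [180.0, 0.0, -2.3]
wrist_force: [-0.2, 0.5, 0.8]
width: 0.0638
gripper_force: 10.0
```

>>> {"name": "carry_out", "arguments": {"xyz": [[0, 0, -10], [0, 0, -20], [0, 0, -30], [0, 0, -30], [0, 0, -20], [0, 0, 0]], "rot": [[0, 0, 0], [0, 0, 0], [0, 0, 0], [0, 0, 0], [0, 0, 0], [0, 0, 0]], "grip": [0, 0, 0, 0, 0, 0]}}

```text
time: 17.75
tool_pos: [0.5701, -0.0344, 0.1255]
orientation: [180.0, -0.4, -2.3]
wrist_force: [0.1, -0.1, -3.0]
width: 0.0643
gripper_force: 10.0
```

>>> {"name": "carry_out", "arguments": {"xyz": [[0, 0, 0], [0, 0, 0], [0, 0, 0], [0, 0, 0], [0, 0, 0], [0, 0, 0], [0, 0, 0], [0, 0, 0], [0, 0, 0], [0, 0, 0]], "rot": [[0, -0.1, 0], [0, -0.1, 0], [0, -0.1, 0], [0, -0.1, 0], [0, -0.1, 0], [0, -0.1, 0], [0, -0.1, 0], [0, -0.1, 0], [0, -0.1, 0], [0, -0.1, 0]], "grip": [0, 0, 0, 0, 0, 0, 0, 0, 0, 0]}}

```text
time: 18.58
tool_pos: [0.5502, -0.0324, 0.0999]
orientation: [180.0, 52.0, -1.5]
wrist_force: [-0.5, 2.4, 6.9]
width: 0.0637
gripper_force: 10.0
```

```bash
cat >> h.py <<'E'
def prof(cam,things=('frame_mid','strut'),dx=.02):
    P=camera_params(cam); im,D=camera(cam)
    for t in things:
        for r in outline_of(cam,t)[:1]:
            c=cloud(cam,P,D,r['region']); print(cam,t,round(r['p'],2),len(c),'y',np.round(np.percentile(c[:,1],[3,97]),3))
            for lo in np.arange(.5,.76,dx):
                k=c[(c[:,0]>=lo)&(c[:,0]<lo+dx)]
                if len(k)>5: print('  x%.2f'%lo,len(k),'z',np.round(np.percentile(k[:,2],[5,50,95]),3))
    return im
E
python3 -c "
from h import *
go(); print(np.round(observe()['joint_pos'],1))
im=prof('scene'); save('s4.png',cv2.resize(im[100:300,220:460],None,fx=3,fy=3))
prof('wrist')"
```

```text
t 18.58 at [ 0.5502 -0.0324  0.0999] [180.   52.   -1.5] F [-0.5  2.4  6.9] w 0.0637
[  8.1  57.9 -14.2  69.9   6.8 105.3 -98.3]
scene frame_mid 0.94 668 y [-0.063 -0.002]
  x0.54 55 z [0.071 0.109 0.119]
  x0.56 308 z [0.011 0.038 0.095]
  x0.58 95 z [0.065 0.073 0.08 ]
  x0.60 105 z [0.053 0.06  0.068]
  x0.62 73 z [0.044 0.049 0.056]
  x0.64 29 z [0.144 0.164 0.19 ]
scene strut 0.74 262 y [-0.044 -0.02 ]
  x0.58 92 z [0.067 0.073 0.08 ]
  x0.60 100 z [0.054 0.06  0.068]
  x0.62 68 z [0.044 0.049 0.055]
wrist frame_mid 0.95 19564 y [-0.062 -0.003]
  x0.54 4315 z [0.095 0.108 0.118]
  x0.56 9084 z [0.019 0.07  0.096]
  x0.58 1945 z [0.069 0.075 0.082]
  x0.60 2380 z [0.056 0.061 0.068]
  x0.62 1835 z [0.044 0.05  0.055]
wrist strut 0.85 7342 y [-0.045 -0.022]
  x0.56 1152 z [0.082 0.086 0.09 ]
  x0.58 1966 z [0.069 0.075 0.082]
  x0.60 2380 z [0.056 0.061 0.068]
  x0.62 1844 z [0.044 0.05  0.055]
```

View pics/s4.png

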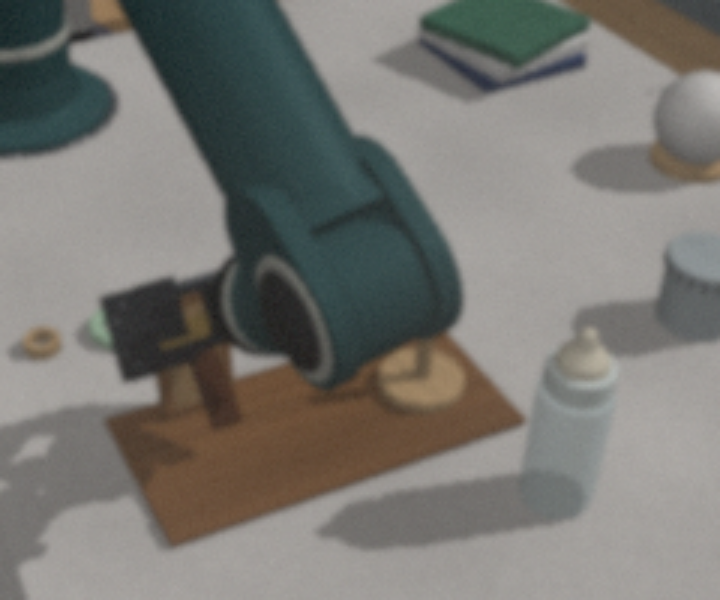

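>>> {"name": "carry_out", "arguments": {"xyz": [[2.5, 0, -3.2], [2.5, 0, -3.2], [2.5, 0, -3.2], [2.5, 0, -3.2], [2.5, 0, -3.2], [2.5, 0, -3.2], [0, 0, 0]], "rot": [[0, 0.015, 0], [0, 0.015, 0], [0, 0.015, 0], [0, 0.015, 0], [0, 0.015, 0], [0, 0.015, 0], [0, 0, 0]], "grip": [0, 0, 0, 0, 0, 0, 0], "force": 6}}

```text
time: 19.47
tool_pos: [0.5769, -0.0338, 0.105]
orientation: [179.6, 46.2, -1.7]
wrist_force: [-0.4, 0.3, -2.0]
width: 0.0638
gripper_force: 6.0
```

```bash
python3 -c "
from h import *
go(); print(np.round(observe()['joint_pos'],1))
prof('wrist')"
```

```text
t 19.47 at [ 0.5769 -0.0338  0.105 ] [179.6  46.2  -1.7] F [-0.4  0.3 -2. ] w 0.0638
[  8.2  56.3 -14.7  68.8   7.7 102.3 -98.4]
wrist frame_mid 0.58 19435 y [-0.063 -0.004]
  x0.56 379 z [0.118 0.122 0.123]
  x0.58 10230 z [0.055 0.096 0.119]
  x0.60 3831 z [0.021 0.047 0.091]
  x0.62 2110 z [0.07  0.075 0.08 ]
  x0.64 2494 z [0.058 0.063 0.069]
  x0.66 355 z [0.054 0.057 0.058]
wrist strut 0.66 7046 y [-0.045 -0.023]
  x0.58 492 z [0.091 0.094 0.096]
  x0.60 1679 z [0.081 0.086 0.092]
  x0.62 2093 z [0.07  0.075 0.081]
  x0.64 2435 z [0.058 0.064 0.069]
  x0.66 347 z [0.054 0.057 0.059]
```

>>> {"name": "carry_out", "arguments": {"xyz": [[2.2, 0, 2.1], [2.2, 0, 2.1], [2.2, 0, 2.1], [0, 0, 0]], "rot": [[0, 0, 0], [0, 0, 0], [0, 0, 0], [0, 0, 0]], "grip": [0, 0, 0, 0]}}

```text
time: 19.95
tool_pos: [0.5749, -0.033, 0.0965]
orientation: [179.7, 46.6, -1.6]
wrist_force: [-1.8, 1.4, 6.0]
width: 0.0639
gripper_force: 6.0
```

>>> {"name": "carry_out", "arguments": {"xyz": [[1, 0, 1], [0, 0, 0]], "rot": [[0, 0, 0], [0, 0, 0]], "grip": [0, 0]}}

```text
time: 20.12
tool_pos: [0.575, -0.033, 0.0958]
orientation: [179.7, 46.6, -1.6]
wrist_force: [-1.6, 1.4, 7.9]
width: 0.0642
gripper_force: 6.0
```

>>> {"name": "carry_out", "arguments": {"xyz": [[2.6, 0, -3], [2.6, 0, -3], [2.6, 0, -3], [2.6, 0, -3], [2.6, 0, -3], [2.6, 0, -3], [0, 0, 0]], "rot": [[0, 0, 0], [0, 0, 0], [0, 0, 0], [0, 0, 0], [0, 0, 0], [0, 0, 0], [0, 0, 0]], "grip": [0, 0, 0, 0, 0, 0, 0]}}

```text
time: 20.7
tool_pos: [0.6003, -0.0338, 0.0953]
orientation: [179.6, 46.4, -1.7]
wrist_force: [0.3, 2.1, 5.4]
width: 0.0641
gripper_force: 6.0
```

```bash
python3 -c "
from h import *
go(); print(np.round(observe()['joint_pos'],1))
prof('wrist')"
```

```text
t 20.7 at [ 0.6003 -0.0338  0.0953] [179.6  46.4  -1.7] F [0.3 2.1 5.4] w 0.0641
[  6.8  59.2 -12.9  64.    7.1 104.2 -97.3]
wrist frame_mid 0.75 18029 y [-0.063 -0.004]
  x0.58 242 z [0.117 0.117 0.118]
  x0.60 12169 z [0.021 0.086 0.115]
  x0.62 2095 z [0.062 0.07  0.079]
  x0.64 2359 z [0.043 0.051 0.06 ]
  x0.66 1162 z [0.033 0.037 0.042]
wrist strut 0.97 6439 y [-0.046 -0.023]
  x0.60 778 z [0.079 0.084 0.086]
  x0.62 2112 z [0.062 0.07  0.079]
  x0.64 2363 z [0.043 0.051 0.06 ]
  x0.66 1186 z [0.033 0.037 0.042]
```

>>> {"name": "carry_out", "arguments": {"xyz": [[2.8, 0, -2.9], [2.8, 0, -2.9], [2.9, 0, -2.8], [2.9, 0, -2.8], [3, 0, -2.6], [3, 0, -2.6], [3, 0, -2.6], [0, 0, 0]], "rot": [[0, 0.012, 0], [0, 0.012, 0], [0, 0.012, 0], [0, 0.012, 0], [0, 0.012, 0], [0, 0.012, 0], [0, 0, 0], [0, 0, 0]], "grip": [0, 0, 0, 0, 0, 0, 0, 0]}}

```text
time: 21.52
tool_pos: [0.6285, -0.0358, 0.094]
orientation: [179.5, 42.2, -1.8]
wrist_force: [0.8, -0.9, -0.3]
width: 0.0637
gripper_force: 6.0
```

```bash
python3 -c "
from h import *
go(); print(np.round(observe()['joint_pos'],1))
prof('wrist')"
```

```text
t 21.52 at [ 0.6285 -0.0358  0.094 ] [179.5  42.2  -1.8] F [ 0.8 -0.9 -0.3] w 0.0637
[  6.6  59.3 -12.8  61.5   7.6 102.4 -97. ]
wrist frame_mid 0.66 16045 y [-0.065 -0.006]
  x0.50 6 z [-0.001 -0.001  0.   ]
  x0.56 8 z [0.007 0.007 0.008]
  x0.60 557 z [0.009 0.016 0.028]
  x0.62 10439 z [0.035 0.091 0.117]
  x0.64 2438 z [0.053 0.066 0.079]
  x0.66 2340 z [0.025 0.038 0.051]
  x0.68 235 z [0.02  0.022 0.024]
wrist strut 0.71 5470 y [-0.048 -0.025]
  x0.62 465 z [0.052 0.082 0.084]
  x0.64 2436 z [0.053 0.066 0.079]
  x0.66 2344 z [0.025 0.038 0.051]
  x0.68 221 z [0.021 0.022 0.024]
```

>>> {"name": "carry_out", "arguments": {"xyz": [[3.8, 0, -1.8], [3.8, 0, -1.8], [3.8, 0, -1.8], [1, 0, 0], [0, 0, 0]], "rot": [[0, 0, 0], [0, 0, 0], [0, 0, 0], [0, 0, 0], [0, 0, 0]], "grip": [0, 0, 0, 0, 0]}}

```text
time: 22.08
tool_pos: [0.6413, -0.0355, 0.091]
orientation: [179.6, 42.2, -1.7]
wrist_force: [0.7, -1.2, 5.7]
width: 0.0641
gripper_force: 6.0
```

```bash
python3 -c "
from h import *
go(); print(np.round(observe()['joint_pos'],1))
prof('wrist')"
```

```text
t 22.08 at [ 0.6413 -0.0355  0.091 ] [179.6  42.2  -1.7] F [ 0.7 -1.2  5.7] w 0.0641
[  6.   60.8 -12.   58.6   7.3 103.7 -96.6]
wrist frame_mid 0.69 14784 y [-0.064 -0.006]
  x0.60 174 z [0.009 0.012 0.019]
  x0.62 3414 z [0.02  0.056 0.116]
  x0.64 8109 z [0.062 0.095 0.114]
  x0.66 2668 z [0.021 0.039 0.055]
  x0.68 413 z [0.012 0.015 0.019]
wrist strut 0.27 3825 y [0.114 0.175]
  x0.58 57 z [0.019 0.019 0.02 ]
  x0.60 456 z [0.017 0.02  0.02 ]
  x0.62 1951 z [0.016 0.033 0.087]
  x0.64 1014 z [0.011 0.019 0.02 ]
  x0.66 342 z [0.01  0.017 0.02 ]
```

>>> {"name": "carry_out", "arguments": {"xyz": [[0, 0, 0], [0, 0, 0], [-2.7, 0, -3], [-2.7, 0, -3], [-3.5, 0, 3], [-3.5, 0, 3], [-3.5, 0, 3.4], [2.7, 0, 3], [2.7, 0, 3], [0, 0, 0], [0, 0, 0]], "rot": [[0, 0, 0], [0, 0, 0], [0, 0, 0], [0, 0, 0], [0, 0, 0], [0, 0, 0], [0, 0, 0], [0, 0, 0], [0, 0, 0], [0, 0, 0], [0, 0, 0]], "grip": [0, 0, 0, 0, 0, 0, 0, 0, 0, 0, 0], "force": 12}}

```text
time: 23.15
tool_pos: [0.6266, -0.0354, 0.0907]
orientation: [179.6, 42.3, -1.7]
wrist_force: [0.4, -1.2, 2.4]
width: 0.0635
gripper_force: 12.0
```

```bash
python3 -c "
from h import *
go()
prof('wrist')"
```

```text
t 23.15 at [ 0.6266 -0.0354  0.0907] [179.6  42.3  -1.7] F [ 0.4 -1.2  2.4] w 0.0635
wrist frame_mid 0.64 14691 y [-0.064 -0.006]
  x0.56 6 z [0.007 0.008 0.008]
  x0.60 2335 z [0.012 0.04  0.062]
  x0.62 8585 z [0.068 0.094 0.115]
  x0.64 2697 z [0.031 0.049 0.065]
  x0.66 1065 z [0.013 0.021 0.029]
wrist strut 0.6 4953 y [-0.047 -0.024]
  x0.62 1224 z [0.068 0.076 0.081]
  x0.64 2662 z [0.031 0.048 0.065]
  x0.66 1067 z [0.013 0.021 0.029]
```

>>> {"name": "carry_out", "arguments": {"xyz": [[0, 0, 0], [0, 0, 0], [0, 0, 0], [0, 0, 0], [0, 0, 0], [-6, 0, -7], [-13, 0, -15], [-20, 0, -22], [-20, 0, -22], [-10, 0, -11], [0, 0, 0], [0, 0, 0]], "rot": [[0, 0, 0], [0, 0, 0], [0, 0, 0], [0, 0, 0], [0, 0, 0], [0, 0, 0], [0, 0, 0], [0, 0, 0], [0, 0, 0], [0, 0, 0], [0, 0.1, 0], [0, 0.1, 0]], "grip": [0.72, 0.8, 0.9, 1, 1, 1, 1, 1, 1, 1, 1, 1]}}

```text
time: 24.3
tool_pos: [0.6159, -0.0339, 0.1771]
orientation: [179.5, 29.6, -1.5]
wrist_force: [0.1, 0.4, 1.0]
width: 0.0919
gripper_force: 0.0
```

```bash
python3 - <<'E'
from h import *
go((.5,.1,.3,87),); print(np.round(observe()['joint_pos'],1))
im=prof('scene'); save('s5.png',cv2.resize(im[130:280,220:460],None,fx=3,fy=3))
im,D=camera('top');P=camera_params('top')
for t in ['ring2_mid','ring4_mid','ring5_mid','stacker','teether_mid']:
    for r in spot_point('top',t)[:2]: print(t,round(r['p'],2),np.round(r['uv'],1),np.round(px2w('top',P,r['uv'],z=.0065),4))
E
```

```text
t 24.3 at [ 0.6159 -0.0339  0.1771] [179.5  29.6  -1.5] F [0.1 0.4 1. ] w 0.0919
(0.5, 0.1, 0.3, 87) rot [-0.3911  0.4152 -1.5054] rows 13.0 shift [ 127.6 -122.7 -122.9] rows 5.3
[ -3.6  43.7   6.3  74.1  -3.5  92.  -88.4]
scene frame_mid 0.6 1005 y [-0.065 -0.002]
  x0.56 10 z [0.006 0.008 0.01 ]
  x0.58 14 z [0.006 0.011 0.026]
  x0.60 188 z [0.012 0.038 0.066]
  x0.62 499 z [0.067 0.096 0.117]
  x0.64 190 z [0.033 0.05  0.069]
  x0.66 89 z [0.014 0.023 0.033]
scene strut 0.55 372 y [-0.047 -0.023]
  x0.60 6 z [0.007 0.01  0.024]
  x0.62 79 z [0.01  0.076 0.083]
  x0.64 194 z [0.03  0.05  0.069]
  x0.66 93 z [0.013 0.022 0.033]
ring4_mid 0.65 [268.9 260.7] [0.424  0.1869 0.0065]
ring4_mid 0.44 [273.5 118.4] [0.7967 0.1859 0.0065]
ring5_mid 0.59 [356.6 190.4] [ 0.6111 -0.0366  0.0065]
stacker 0.65 [284.1 183.1] [0.626  0.1532 0.0065]
teether_mid 0.44 [360.8 256.3] [ 0.4406 -0.0503  0.0065]
```

View pics/s5.png

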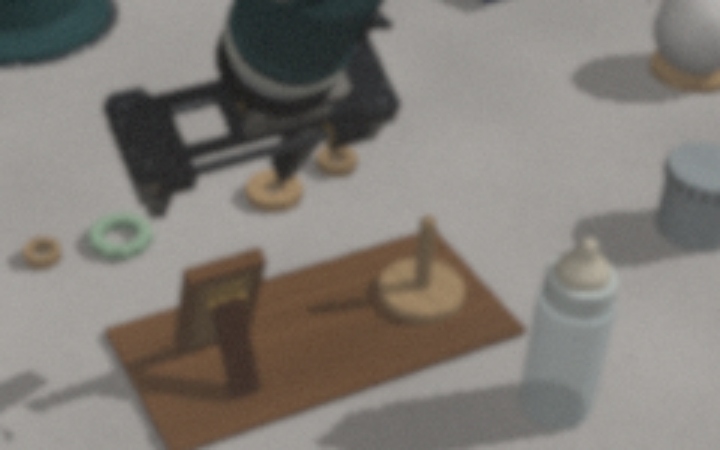

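Scene view: the frame now stands on its strut on the board with its back to the scene camera, so the picture faces the robot. Rings next.

>>> {"name": "carry_out", "arguments": {"xyz": [[0, 0, -10], [0, 0, -10], [0, 0, 0], [0, 0, 0], [0, 0, 0]], "rot": [[0, 0.1, 0], [0, 0.1, 0], [0, 0.1, 0], [0, 0.1, 0], [0, 0.1, 0]], "grip": [1, 1, 1, 1, 1]}}

```text
time: 25.17
tool_pos: [0.6252, -0.0347, 0.1952]
orientation: [179.6, 0.9, -1.4]
wrist_force: [0.0, 0.7, -0.6]
width: 0.0923
gripper_force: 0.0
```

```bash
python3 -c "
from h import *
go((.435,.11,.18,0)); print(np.round(observe()['joint_pos'],1))"
```

```text
t 25.17 at [ 0.6252 -0.0347  0.1952] [179.6   0.9  -1.4] F [ 0.   0.7 -0.6] w 0.0923
(0.435, 0.11, 0.18, 0) rot [ 0.0068  0.0162 -0.0236] rows 0.2 shift [-190.2 -144.7   15.2] rows 5.8
[ -4.4  26.    5.8  96.   -2.5  59.1 -89.2]
```

>>> {"name": "carry_out", "arguments": {"xyz": [[-15, -12, 0], [-35, -26, 3], [-35, -27, 3], [-35, -27, 3], [-35, -27, 3], [-25, -19, 3], [-10, -7, 0], [0, 0, 0], [0, 0, 0]], "rot": [[0.007, 0.016, -0.024], [0, 0, 0], [0, 0, 0], [0, 0, 0], [0, 0, 0], [0, 0, 0], [0, 0, 0], [0, 0, 0], [0, 0, 0]], "grip": [1, 1, 1, 1, 0.85, 0.75, 0.75, 0.75, 0.75]}}

```text
time: 25.92
tool_pos: [0.4436, 0.1044, 0.1822]
orientation: [-180.0, 0.2, 0.0]
wrist_force: [-0.1, -0.6, 0.8]
width: 0.0688
gripper_force: 0.0
```

```bash
cat >> h.py <<'E'
def ringfit(things,cam='wrist',ztop=.013,zmax=None):
    P=camera_params(cam); im,D=camera(cam)
    for t in things:
        for r in outline_of(cam,t)[:2]:
            reg=r['region'].astype(np.uint8)
            cs,_=cv2.findContours(reg,cv2.RETR_EXTERNAL,cv2.CHAIN_APPROX_NONE)
            k=max(cs,key=cv2.contourArea)[:,0,:]
            w=np.array([px2w(cam,P,uv,z=ztop)[:2] for uv in k])*1000
            A=np.c_[w,np.ones(len(w))]
            for _ in range(4):
                s=np.linalg.lstsq(A,(w**2).sum(1),rcond=None)[0]; c=s[:2]/2; rad=np.sqrt(s[2]+c@c)
                e=abs(np.hypot(*(w-c).T)-rad); q=e<=max(np.percentile(e,75),.8); w=w[q]; A=A[q]
            print(t,round(r['p'],2),np.round(r['uv']),'c',np.round(c,1),'dia',round(2*rad,1))
    return im,D,P
def post(im,D,P,cam='wrist'):
    for r in outline_of(cam,'stacker')[:1]:
        c=cloud(cam,P,D,r['region']); b=c[(c[:,2]>.014)&(c[:,2]<.025)]; 
        k=c[(c[:,2]>.05)&(c[:,2]<.1)&(np.hypot(c[:,0]-.63,c[:,1]-.147)<.05)]
        print('stacker',round(r['p'],2),'base',np.round((b.min(0)+b.max(0))/2,4),'extent',np.round(np.ptp(b,axis=0)[:2],3),'post',len(k),np.round(np.median(k,axis=0),4),np.round(np.percentile(k,[2,98],axis=0),4).tolist())
    for r in spot_point(cam,'stacker')[:1]: print('spot',round(r['p'],2),np.round(px2w(cam,P,r['uv'],z=.008),4))
E
python3 - <<'E'
from h import *
go()
im,D,P=ringfit(['ring2_mid','ring4_mid','teether_mid'])
save('w4.png',im); post(im,D,P)
E
```

```text
t 25.92 at [0.4436 0.1044 0.1822] [-180.     0.2    0. ] F [-0.1 -0.6  0.8] w 0.0688
ring2_mid 0.67 [324. 194.] c [440.1 107.1] dia 54.1
ring4_mid 0.67 [324. 194.] c [440.4 107.2] dia 53.5
ring4_mid 0.62 [247. 203.] c [426.  183.7] dia 41.2
teether_mid 0.89 [458. 192.] c [437.7 -45.3] dia 55.3
stacker 0.95 base [0.6235 0.1506 0.0193] extent [0.063 0.071] post 252 [0.6232 0.1484 0.0743] [[0.6215, 0.1433, 0.0519], [0.6285, 0.1554, 0.0915]]
spot 0.74 [0.6298 0.1527 0.008 ]
```

View pics/w4.png

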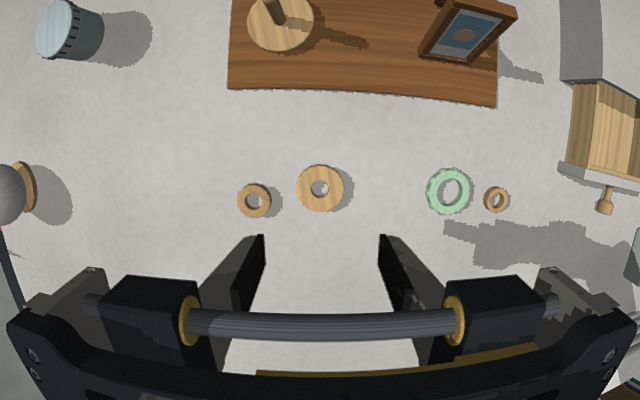

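>>> {"name": "carry_out", "arguments": {"xyz": [[-3, -2.5, 20], [0, 0, 40], [0, 0, 40], [0, 0, 40], [0, 0, 25], [0, 0, 12], [0, 0, 0], [0, 0, 0]], "rot": [[0, 0, 0], [0, 0, 0], [0, 0, 0], [0, 0, 0], [0, 0, 0], [0, 0, 0], [0, 0, 0], [0, 0, 0]], "grip": [0.75, 0.75, 0.75, 0.75, 0.75, 0.75, 0.75, 0.75], "force": 15}}

```text
time: 26.88
tool_pos: [0.4386, 0.1068, 0.0043]
orientation: [180.0, 0.4, -0.0]
wrist_force: [0.3, -0.5, 0.4]
width: 0.0689
gripper_force: 0.0
```

>>> {"name": "carry_out", "arguments": {"xyz": [[0, 0, 0], [0, 0, 0], [0, 0, 0], [0, 0, 0], [0, 0, 0], [0, 0, -20], [0, 0, -40], [0, 0, -40], [0, 0, -30], [0, 0, -10], [0, 0, 0]], "rot": [[0, 0, 0], [0, 0, 0], [0, 0, 0], [0, 0, 0], [0, 0, 0], [0, 0, 0], [0, 0, 0], [0, 0, 0], [0, 0, 0], [0, 0, 0], [0, 0, 0]], "grip": [0, 0, 0, 0, 0, 0, 0, 0, 0, 0, 0]}}

```text
time: 27.8
tool_pos: [0.441, 0.1077, 0.1476]
orientation: [-179.9, -0.1, 0.0]
wrist_force: [-0.2, -0.8, -1.1]
width: 0.0543
gripper_force: 15.0
```

```bash
python3 -c "
from h import *
go((.57,.149,.14,0))"
```

```text
t 27.8 at [0.441  0.1077 0.1476] [-1.799e+02 -1.000e-01  0.000e+00] F [-0.2 -0.8 -1.1] w 0.0543
(0.57, 0.149, 0.14, 0) rot [-0.0024 -0.0009  0.0004] rows 0.0 shift [129.  -41.3   7.6] rows 3.3
```

>>> {"name": "carry_out", "arguments": {"xyz": [[20, -6, 2], [35, -12, 2], [40, -13, 2], [27, -8, 0], [7, -2, 0], [0, 0, 0], [0, 0, 0]], "rot": [[0, 0, 0], [0, 0, 0], [0, 0, 0], [0, 0, 0], [0, 0, 0], [0, 0, 0], [0, 0, 0]], "grip": [0, 0, 0, 0, 0, 0, 0]}}

```text
time: 28.38
tool_pos: [0.5658, 0.1475, 0.136]
orientation: [179.9, 0.5, 0.0]
wrist_force: [-0.7, -0.2, -0.9]
width: 0.0544
gripper_force: 15.0
```

```bash
python3 - <<'E'
from h import *
go(); z=observe()['tool_pos'][2]
im,D,P=ringfit(['ring2_mid'],ztop=z+.009)
post(im,D,P); save('w5.png',im)
E
```

```text
t 28.38 at [0.5658 0.1475 0.136 ] [179.9   0.5   0. ] F [-0.7 -0.2 -0.9] w 0.0544
ring2_mid 0.85 [327. 237.] c [568.8 148.3] dia 54.5
stacker 0.84 base [0.6288 0.1504 0.0186] extent [0.071 0.072] post 330 [0.6297 0.1498 0.091 ] [[0.623, 0.1439, 0.0655], [0.6356, 0.156, 0.0938]]
spot 0.81 [0.6306 0.1498 0.008 ]
```

View pics/w5.png

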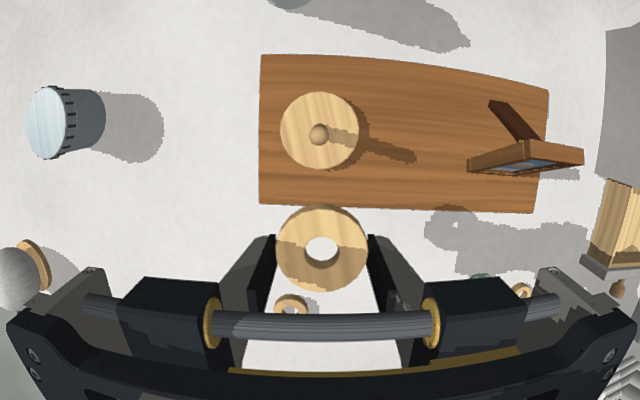

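>>> {"name": "carry_out", "arguments": {"xyz": [[10, -1, 0], [25, -0.7, 0], [20, 0, 0], [5, 0, 0], [0, 0, 0], [0, 0, 0]], "rot": [[0, 0, 0], [0, 0, 0], [0, 0, 0], [0, 0, 0], [0, 0, 0], [0, 0, 0]], "grip": [0, 0, 0, 0, 0, 0]}}

```text
time: 29.08
tool_pos: [0.6271, 0.1497, 0.1377]
orientation: [-180.0, 0.3, 0.0]
wrist_force: [-0.3, -0.2, -0.7]
width: 0.0543
gripper_force: 15.0
```

```bash
python3 - <<'E'
from h import *
go(); z=observe()['tool_pos'][2]
im,D,P=ringfit(['ring2_mid'],ztop=z+.009)
post(im,D,P)
E
```

```text
t 29.08 at [0.6271 0.1497 0.1377] [-180.     0.3    0. ] F [-0.3 -0.2 -0.7] w 0.0543
ring2_mid 0.8 [324. 258.] c [630.  150.4] dia 54.8
ring2_mid 0.47 [612. 269.] c [ 570.7 -107.3] dia 122.0
stacker 0.81 base [0.6384 0.1505 0.0194] extent [0.056 0.071] post 90 [0.6353 0.1504 0.059 ] [[0.632, 0.144, 0.0501], [0.6363, 0.1567, 0.0696]]
spot 0.62 [0.6308 0.1521 0.008 ]
```

Centred within 1 mm. I'll lower it.

>>> {"name": "carry_out", "arguments": {"xyz": [[0, 0, 15], [0, 0, 15], [0, 0, 10], [0, 0, 8], [0, 0, 0]], "rot": [[0, 0, 0], [0, 0, 0], [0, 0, 0], [0, 0, 0], [0, 0, 0]], "grip": [0, 0, 0, 0, 0]}}

```text
time: 29.7
tool_pos: [0.6263, 0.1496, 0.0883]
orientation: [180.0, 0.4, 0.0]
wrist_force: [-0.4, 0.2, -0.8]
width: 0.0539
gripper_force: 15.0
```

>>> {"name": "carry_out", "arguments": {"xyz": [[0, 0, 12], [0, 0, 15], [0, 0, 15], [0, 0, 10], [0, 0, 5], [0, 0, 0]], "rot": [[0, 0, 0], [0, 0, 0], [0, 0, 0], [0, 0, 0], [0, 0, 0], [0, 0, 0]], "grip": [0, 0, 0, 0, 0, 0]}}

```text
time: 30.2
tool_pos: [0.6265, 0.1496, 0.0318]
orientation: [180.0, 0.4, 0.0]
wrist_force: [-0.9, 0.6, 0.3]
width: 0.0543
gripper_force: 15.0
```

>>> {"name": "carry_out", "arguments": {"xyz": [[0, 0, 3], [0, 0, 3], [0, 0, 0], [0, 0, 0], [0, 0, 0], [0, 0, 0], [0, 0, -15], [0, 0, -35], [0, 0, -40], [0, 0, -30], [0, 0, -5]], "rot": [[0, 0, 0], [0, 0, 0], [0, 0, 0], [0, 0, 0], [0, 0, 0], [0, 0, 0], [0, 0, 0], [0, 0, 0], [0, 0, 0], [0, 0, 0], [0, 0, 0]], "grip": [0, 0, 0, 0.75, 0.75, 0.75, 0.75, 0.75, 0.75, 0.75, 0.75]}}

```text
time: 31.12
tool_pos: [0.6315, 0.1507, 0.1589]
orientation: [-179.8, -0.3, 0.0]
wrist_force: [1.5, 0.6, 0.9]
width: 0.0693
gripper_force: 0.0
```

>>> {"name": "carry_out", "arguments": {"xyz": [[-20, -3, 0], [-40, -7, 0], [-40, -7, 0], [-40, -7, 0], [-35, -7, 0], [-20, -3, 0], [0, 0, 0], [0, 0, 0]], "rot": [[0, 0, 0], [0, 0, 0], [0, 0, 0], [0, 0, 0], [0, 0, 0], [0, 0, 0], [0, 0, 0], [0, 0, 0]], "grip": [0.65, 0.65, 0.65, 0.65, 0.65, 0.65, 0.65, 0.65]}}

```text
time: 31.78
tool_pos: [0.4325, 0.1841, 0.1534]
orientation: [-180.0, 0.2, 0.1]
wrist_force: [0.5, 0.6, -0.3]
width: 0.0596
gripper_force: 0.0
```

```bash
python3 - <<'E'
from h import *
go()
im,D,P=ringfit(['ring4_mid'])
post(im,D,P)
im,D,P=ringfit(['ring2_mid'],ztop=.033)
E
```

```text
t 31.78 at [0.4325 0.1841 0.1534] [-1.8e+02  2.0e-01  1.0e-01] F [ 0.5  0.6 -0.3] w 0.0596
ring4_mid 0.89 [327. 199.] c [426.2 184.6] dia 40.8
  return _methods._mean(a, axis=axis, dtype=dtype,
  ret = um.true_divide(
Traceback (most recent call last):
  File "h.py", line 56, in post
    print('stacker',round(r['p'],2),'base',np.round((b.min(0)+b.max(0))/2,4),'extent',np.round(np.ptp(b,axis=0)[:2],3),'post',len(k),np.round(np.median(k,axis=0),4),np.round(np.percentile(k,[2,98],axis=0),4).tolist())
                                                                                                                                                                              ~~~~~~~~~~~~~^^^^^^^^^^^^^^^^^
IndexError: index -1 is out of bounds for axis 0 with size 0
```

>>> {"name": "carry_out", "arguments": {"xyz": [[-6, -0.5, 20], [0, 0, 35], [0, 0, 40], [0, 0, 30], [0, 0, 17], [0, 0, 7], [0, 0, 0], [0, 0, 0]], "rot": [[0, 0, 0], [0, 0, 0], [0, 0, 0], [0, 0, 0], [0, 0, 0], [0, 0, 0], [0, 0, 0], [0, 0, 0]], "grip": [0.65, 0.65, 0.65, 0.65, 0.65, 0.65, 0.65, 0.65]}}

```text
time: 32.6
tool_pos: [0.427, 0.1842, 0.0042]
orientation: [-180.0, 0.3, -0.0]
wrist_force: [0.5, 1.3, -0.3]
width: 0.0596
gripper_force: 0.0
```

>>> {"name": "carry_out", "arguments": {"xyz": [[0, 0, 0], [0, 0, 0], [0, 0, 0], [0, 0, 0], [0, 0, 0], [0, 0, -20], [0, 0, -40], [0, 0, -40], [0, 0, -30], [0, 0, -5], [0, 0, 0]], "rot": [[0, 0, 0], [0, 0, 0], [0, 0, 0], [0, 0, 0], [0, 0, 0], [0, 0, 0], [0, 0, 0], [0, 0, 0], [0, 0, 0], [0, 0, 0], [0, 0, 0]], "grip": [0, 0, 0, 0, 0, 0, 0, 0, 0, 0, 0]}}

```text
time: 33.52
tool_pos: [0.4281, 0.1849, 0.1414]
orientation: [-179.8, 0.0, 0.0]
wrist_force: [-0.1, -0.7, 0.0]
width: 0.0402
gripper_force: 15.0
```

>>> {"name": "carry_out", "arguments": {"xyz": [[20, 5, 0], [35, 8, 0], [40, 10, 0], [30, 8, 0], [15, 3, 0], [0, 0, 0], [0, 0, 0]], "rot": [[0, 0, 0], [0, 0, 0], [0, 0, 0], [0, 0, 0], [0, 0, 0], [0, 0, 0], [0, 0, 0]], "grip": [0, 0, 0, 0, 0, 0, 0]}}

```text
time: 34.1
tool_pos: [0.5654, 0.1497, 0.1358]
orientation: [180.0, 0.5, -0.0]
wrist_force: [0.1, 0.2, -0.8]
width: 0.0406
gripper_force: 15.0
```

```bash
sed -i "s/np.round(np.percentile(k,\[2,98\],axis=0),4).tolist())/np.round(np.percentile(k,[2,98],axis=0),4).tolist() if len(k) else '')/; s/'base',np.round((b.min(0)+b.max(0))\/2,4),'extent',np.round(np.ptp(b,axis=0)\[:2\],3),//" h.py
python3 - <<'E'
from h import *
go(); z=observe()['tool_pos'][2]
im,D,P=ringfit(['ring4_mid'],ztop=z+.009)
post(im,D,P); 
im,D,P=ringfit(['ring2_mid'],ztop=.033)
c=[cloud('wrist',P,D,r['region']) for r in outline_of('wrist','ring2_mid')[:2]]
for k in c: print(np.round(np.percentile(k,[5,50,95],axis=0),4).tolist())
E
```

```text
t 34.1 at [0.5654 0.1497 0.1358] [180.    0.5  -0. ] F [ 0.1  0.2 -0.8] w 0.0406
ring4_mid 0.86 [318. 267.] c [566.2 150.1] dia 40.4
stacker 0.63 post 332 [0.6294 0.1499 0.0911] [[0.623, 0.1436, 0.0693], [0.6355, 0.1564, 0.0938]]
spot 0.82 [0.6305 0.1518 0.008 ]
ring2_mid 0.81 [331. 126.] c [627.5 150.6] dia 52.7
[[0.6055, 0.1284, 0.0309], [0.6279, 0.1504, 0.0322], [0.6499, 0.1733, 0.0335]]
```

>>> {"name": "carry_out", "arguments": {"xyz": [[10, 0, 0], [27, 0, 0], [21, 0, 0], [5, 0, 0], [0, 0, 0], [0, 0, 0]], "rot": [[0, 0, 0], [0, 0, 0], [0, 0, 0], [0, 0, 0], [0, 0, 0], [0, 0, 0]], "grip": [0, 0, 0, 0, 0, 0]}}

```text
time: 34.95
tool_pos: [0.6291, 0.1503, 0.1376]
orientation: [-180.0, 0.4, 0.0]
wrist_force: [0.3, -0.6, -0.8]
width: 0.0403
gripper_force: 15.0
```

```bash
python3 - <<'E'
from h import *
go(); z=observe()['tool_pos'][2]
im,D,P=ringfit(['ring4_mid'],ztop=z+.009)
E
```

```text
t 34.95 at [0.6291 0.1503 0.1376] [-180.     0.4    0. ] F [ 0.3 -0.6 -0.8] w 0.0403
ring4_mid 0.63 [616. 205.] c [ 668.  -139.9] dia 196.8
```

>>> {"name": "carry_out", "arguments": {"xyz": [[0, 0, 15], [0, 0, 15], [0, 0, 10], [0, 0, 8], [0, 0, 0]], "rot": [[0, 0, 0], [0, 0, 0], [0, 0, 0], [0, 0, 0], [0, 0, 0]], "grip": [0, 0, 0, 0, 0]}}

```text
time: 35.47
tool_pos: [0.6284, 0.1501, 0.0885]
orientation: [180.0, 0.4, 0.0]
wrist_force: [-0.2, -0.6, -0.9]
width: 0.0401
gripper_force: 15.0
```

>>> {"name": "carry_out", "arguments": {"xyz": [[0, 0, 12], [0, 0, 15], [0, 0, 12], [0, 0, 7], [0, 0, 4], [0, 0, 0], [0, 0, 0]], "rot": [[0, 0, 0], [0, 0, 0], [0, 0, 0], [0, 0, 0], [0, 0, 0], [0, 0, 0], [0, 0, 0]], "grip": [0, 0, 0, 0, 0, 0, 0]}}

```text
time: 36.05
tool_pos: [0.6294, 0.1504, 0.0401]
orientation: [-180.0, 0.3, 0.0]
wrist_force: [0.3, -0.5, 0.5]
width: 0.0402
gripper_force: 15.0
```

>>> {"name": "carry_out", "arguments": {"xyz": [[0, 0, 2], [0, 0, 0], [0, 0, 0], [0, 0, 0], [0, 0, 0], [0, 0, 0], [0, 0, -15], [0, 0, -35], [0, 0, -40], [0, 0, -30], [0, 0, -5]], "rot": [[0, 0, 0], [0, 0, 0], [0, 0, 0], [0, 0, 0], [0, 0, 0], [0, 0, 0], [0, 0, 0], [0, 0, 0], [0, 0, 0], [0, 0, 0], [0, 0, 0]], "grip": [0, 0, 0.65, 0.65, 0.65, 0.65, 0.65, 0.65, 0.65, 0.65, 0.65]}}

```text
time: 36.97
tool_pos: [0.6335, 0.1512, 0.1697]
orientation: [-179.8, -0.3, 0.0]
wrist_force: [0.5, 0.2, -0.1]
width: 0.0596
gripper_force: 0.0
```

>>> {"name": "carry_out", "arguments": {"xyz": [[-30, 0, 0], [-40, 0, 0], [-40, 0, 0], [-30, 25, 0], [-25, 30, 0], [-15, 38, 0], [-10, 38, 0], [-5, 38, 0], [0, 40, 0], [0, 40, 0], [0, 21, 0], [0, 5, 0]], "rot": [[0, 0, 0], [0, 0, 0], [0, 0, 0], [0, 0, 0], [0, 0, 0], [0, 0, 0], [0, 0, 0], [0, 0, 0], [0, 0, 0], [0, 0, 0], [0, 0, 0], [0, 0, 0]], "grip": [0.6, 0.6, 0.6, 0.6, 0.6, 0.6, 0.6, 0.6, 0.6, 0.6, 0.6, 0.6]}}

```text
time: 37.97
tool_pos: [0.4343, -0.1291, 0.1639]
orientation: [179.9, 0.3, -0.4]
wrist_force: [-0.9, 0.3, 0.3]
width: 0.0554
gripper_force: 0.0
```

```bash
python3 - <<'E'
from h import *
go(); print(np.round(observe()['joint_pos'],1))
im,D,P=ringfit(['ring5_mid','teether_mid'])
E
```

```text
t 37.97 at [ 0.4343 -0.1291  0.1639] [179.9   0.3  -0.4] F [-0.9  0.3  0.3] w 0.0554
[  3.2  11.6  10.2 121.6  -2.6  47.2 -75.4]
ring5_mid 0.79 [318. 199.] c [ 427.5 -120.7] dia 33.6
teether_mid 0.75 [241. 195.] c [437.7 -49.9] dia 56.4
teether_mid 0.27 [83. 43.] c [636.6 174.3] dia 48.4
```

>>> {"name": "carry_out", "arguments": {"xyz": [[-6.5, -8, 20], [0, -0.4, 35], [0, 0, 40], [0, 0, 35], [0, 0, 22], [0, 0, 8], [0, 0, 0], [0, 0, 0]], "rot": [[0, 0, 0], [0, 0, 0], [0, 0, 0], [0, 0, 0], [0, 0, 0], [0, 0, 0], [0, 0, 0], [0, 0, 0]], "grip": [0.48, 0.48, 0.48, 0.48, 0.48, 0.48, 0.48, 0.48]}}

```text
time: 38.78
tool_pos: [0.4275, -0.1144, 0.0035]
orientation: [-179.9, 0.4, 0.2]
wrist_force: [0.4, -0.7, -0.5]
width: 0.0441
gripper_force: 0.0
```

>>> {"name": "carry_out", "arguments": {"xyz": [[0, 0, 0], [0, 0, 0], [0, 0, 0], [0, 0, 0], [0, 0, -20], [0, 0, -40], [0, 0, -40], [0, 0, -40], [0, 0, -15], [0, 0, 0]], "rot": [[0, 0, 0], [0, 0, 0], [0, 0, 0], [0, 0, 0], [0, 0, 0], [0, 0, 0], [0, 0, 0], [0, 0, 0], [0, 0, 0], [0, 0, 0]], "grip": [0, 0, 0, 0, 0, 0, 0, 0, 0, 0]}}

```text
time: 39.62
tool_pos: [0.4313, -0.1168, 0.1632]
orientation: [180.0, -0.2, 0.0]
wrist_force: [0.8, -0.5, -0.2]
width: 0.0322
gripper_force: 15.0
```

```bash
python3 -c "
from h import *
go((.45,.15,.15,0),(.566,.15,.138,0))"
```

```text
t 39.62 at [ 0.4313 -0.1168  0.1632] [180.   -0.2   0. ] F [ 0.8 -0.5 -0.2] w 0.0322
(0.45, 0.15, 0.15, 0) rot [ 0.0004 -0.0041  0.0003] rows 0.0 shift [  18.7 -266.8   13.2] rows 6.5
(0.566, 0.15, 0.138, 0) rot [0. 0. 0.] rows 0.0 shift [116.  -0.  12.] rows 2.8
```

>>> {"name": "carry_out", "arguments": {"xyz": [[0, -20, 0], [2, -38, 2], [3, -40, 2], [4, -40, 2], [4, -40, 2], [4, -40, 3], [20, -30, 3], [30, -18, 4], [33, 0, 4], [25, 0, 3], [10, 0, 0], [0, 0, 0]], "rot": [[0, 0, 0], [0, 0, 0], [0, 0, 0], [0, 0, 0], [0, 0, 0], [0, 0, 0], [0, 0, 0], [0, 0, 0], [0, 0, 0], [0, 0, 0], [0, 0, 0], [0, 0, 0]], "grip": [0, 0, 0, 0, 0, 0, 0, 0, 0, 0, 0, 0]}}

```text
time: 40.62
tool_pos: [0.5641, 0.149, 0.1317]
orientation: [180.0, 0.4, -0.1]
wrist_force: [0.5, 0.2, -0.8]
width: 0.0321
gripper_force: 15.0
```

>>> {"name": "carry_out", "arguments": {"xyz": [[0, 0, 0], [0, 0, 0]], "rot": [[0, 0, 0], [0, 0, 0]], "grip": [0, 0]}}

```text
time: 40.78
tool_pos: [0.5614, 0.1495, 0.1329]
orientation: [-180.0, 0.4, 0.0]
wrist_force: [0.0, 0.1, -0.4]
width: 0.0323
gripper_force: 15.0
```

```bash
python3 - <<'E'
from h import *
go(); z=observe()['tool_pos'][2]
im,D,P=ringfit(['ring5_mid'],ztop=z+.009)
post(im,D,P); save('w6.png',im)
for t in ('ring4_mid','ring2_mid'):
    for r in outline_of('wrist',t)[:2]: k=cloud('wrist',P,D,r['region']);print(t,r['p'],np.round(np.percentile(k,[5,50,95],axis=0),4).tolist())
E
```

```text
t 40.78 at [0.5614 0.1495 0.1329] [-180.     0.4    0. ] F [ 0.   0.1 -0.4] w 0.0323
ring5_mid 0.66 [492. 281.] c [529.7  41.9] dia 31.6
ring5_mid 0.55 [317. 249.] c [571.3 150. ] dia 34.2
stacker 0.56 post 322 [0.6296 0.1505 0.0911] [[0.6227, 0.1444, 0.0855], [0.6357, 0.1566, 0.0937]]
spot 0.86 [0.6295 0.1529 0.008 ]
ring4_mid 0.83 [[0.6099, 0.135, 0.043], [0.6267, 0.1515, 0.0451], [0.6433, 0.168, 0.0464]]
ring2_mid 0.61 [[0.603, 0.1264, 0.0306], [0.6314, 0.1472, 0.0321], [0.6513, 0.1742, 0.0336]]
ring2_mid 0.53 [[0.6354, -0.0446, 0.0148], [0.6489, -0.027, 0.0466], [0.6658, -0.0228, 0.0725]]
```

View pics/w6.png

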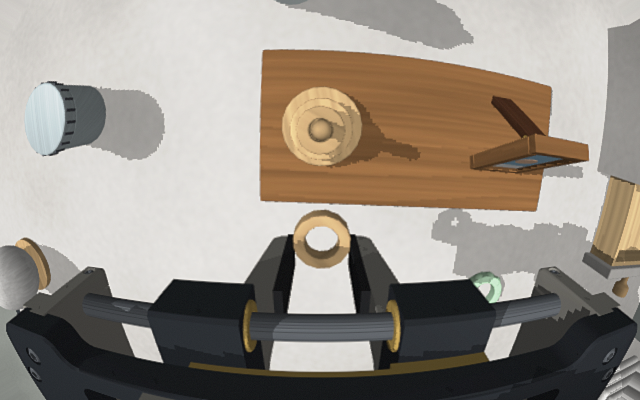

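>>> {"name": "carry_out", "arguments": {"xyz": [[10, 0, -2], [24, 0, -2], [19, 0, 0], [5, 0, 0], [0, 0, 0], [0, 0, 0]], "rot": [[0, 0, 0], [0, 0, 0], [0, 0, 0], [0, 0, 0], [0, 0, 0], [0, 0, 0]], "grip": [0, 0, 0, 0, 0, 0]}}

```text
time: 41.58
tool_pos: [0.6202, 0.1497, 0.1366]
orientation: [-180.0, 0.4, 0.0]
wrist_force: [-0.5, 0.2, -0.2]
width: 0.0319
gripper_force: 15.0
```

```bash
python3 - <<'E'
from h import *
go(); z=observe()['tool_pos'][2]
im,D,P=ringfit(['ring5_mid'],ztop=z+.009)
E
```

```text
t 41.58 at [0.6202 0.1497 0.1366] [-180.     0.4    0. ] F [-0.5  0.2 -0.2] w 0.0319
ring5_mid 0.61 [322. 251.] c [629.7 150.7] dia 34.3
```

>>> {"name": "carry_out", "arguments": {"xyz": [[0, 0, 15], [0, 0, 15], [0, 0, 10], [0, 0, 8], [0, 0, 0]], "rot": [[0, 0, 0], [0, 0, 0], [0, 0, 0], [0, 0, 0], [0, 0, 0]], "grip": [0, 0, 0, 0, 0]}}

```text
time: 42.1
tool_pos: [0.6194, 0.1495, 0.0873]
orientation: [180.0, 0.5, 0.0]
wrist_force: [0.1, -0.1, -0.1]
width: 0.0319
gripper_force: 15.0
```

>>> {"name": "carry_out", "arguments": {"xyz": [[0, 0, 10], [0, 0, 12], [0, 0, 8], [0, 0, 4], [0, 0, 2], [0, 0, 0], [0, 0, 0]], "rot": [[0, 0, 0], [0, 0, 0], [0, 0, 0], [0, 0, 0], [0, 0, 0], [0, 0, 0], [0, 0, 0]], "grip": [0, 0, 0, 0, 0, 0, 0]}}

```text
time: 42.68
tool_pos: [0.621, 0.1498, 0.0531]
orientation: [-180.0, 0.3, 0.0]
wrist_force: [-0.1, 0.4, 0.4]
width: 0.0318
gripper_force: 15.0
```

Now I'll release, rise, back off and check all three rings, then view the teether.

>>> {"name": "carry_out", "arguments": {"xyz": [[0, 0, 0], [0, 0, 0], [0, 0, 0], [0, 0, 0], [0, 0, -15], [0, 0, -35], [0, 0, -40], [0, 0, -20], [0, 0, 0]], "rot": [[0, 0, 0], [0, 0, 0], [0, 0, 0], [0, 0, 0], [0, 0, 0], [0, 0, 0], [0, 0, 0], [0, 0, 0], [0, 0, 0]], "grip": [0.6, 0.6, 0.6, 0.6, 0.6, 0.6, 0.6, 0.6, 0.6]}}

```text
time: 43.43
tool_pos: [0.6249, 0.1506, 0.1692]
orientation: [-179.8, -0.3, 0.0]
wrist_force: [0.1, 0.6, 0.2]
width: 0.0552
gripper_force: 0.0
```

>>> {"name": "carry_out", "arguments": {"xyz": [[-30, 0, 0], [-40, 0, 0], [-30, 15, 0], [-30, 25, 0], [-25, 30, 0], [-15, 35, 0], [-7, 38, 0], [-4, 35, 0], [0, 22, 0], [0, 5, 0]], "rot": [[0, 0, 0], [0, 0, 0], [0, 0, 0], [0, 0, 0], [0, 0, 0], [0, 0, 0], [0, 0, 0], [0, 0, 0], [0, 0, 0], [0, 0, 0]], "grip": [0.75, 0.75, 0.75, 0.75, 0.75, 0.75, 0.75, 0.75, 0.75, 0.75]}}

```text
time: 44.27
tool_pos: [0.4395, -0.0594, 0.1637]
orientation: [180.0, 0.3, -0.3]
wrist_force: [-0.3, 0.7, -0.6]
width: 0.0688
gripper_force: 0.0
```

```bash
python3 - <<'E'
from h import *
go()
im,D,P=ringfit(['teether_mid'])
for cam in ('top','scene'):
  im,D=camera(cam);P=camera_params(cam)
  for t in ('ring5_mid','ring4_mid','stacker','chest_drawer0_handle','drawer_floor','frame_mid'):
    for r in outline_of(cam,t)[:1]: k=cloud(cam,P,D,r['region']);print(cam,t,round(r['p'],2),np.round(np.percentile(k,[5,50,95],axis=0),3).tolist())
  if cam=='top':
    for t,z in (('chest',0.),('chest_drawer0_handle',.047),('drawer_floor',.022)):
        for r in spot_point(cam,t)[:1]: print(t,round(r['p'],2),np.round(px2w(cam,P,r['uv'],z=z),4))
  if cam=='scene': save('s6.png',cv2.resize(im[100:330,90:440],None,fx=2.2,fy=2.2))
E
```

```text
t 44.27 at [ 0.4395 -0.0594  0.1637] [180.    0.3  -0.3] F [-0.3  0.7 -0.6] w 0.0688
teether_mid 0.71 [318. 174.] c [437.6 -49. ] dia 56.1
top ring5_mid 0.49 [[0.614, 0.137, 0.056], [0.625, 0.146, 0.059], [0.641, 0.165, 0.06]]
top ring4_mid 0.51 [[0.608, 0.144, 0.042], [0.61, 0.154, 0.046], [0.614, 0.162, 0.057]]
top stacker 0.57 [[0.597, 0.119, 0.01], [0.631, 0.147, 0.02], [0.662, 0.183, 0.09]]
top chest_drawer0_handle 0.64 [[0.461, -0.398, 0.019], [0.521, -0.32, 0.023], [0.584, -0.232, 0.072]]
top drawer_floor 0.67 [[0.463, -0.398, 0.019], [0.523, -0.32, 0.023], [0.585, -0.233, 0.072]]
top frame_mid 0.94 [[0.593, -0.061, 0.015], [0.616, -0.033, 0.068], [0.655, -0.003, 0.116]]
chest 0.77 [ 0.682  -0.3299  0.    ]
chest_drawer0_handle 0.77 [ 0.4274 -0.3083  0.047 ]
drawer_floor 0.68 [ 0.6642 -0.0365  0.022 ]
scene ring5_mid 0.66 [[0.619, 0.136, 0.046], [0.638, 0.146, 0.057], [0.646, 0.165, 0.061]]
scene ring4_mid 0.48 [[0.466, -0.396, 0.022], [0.485, -0.317, 0.046], [0.521, -0.235, 0.074]]
scene stacker 0.71 [[0.62, 0.116, 0.012], [0.645, 0.143, 0.02], [0.665, 0.173, 0.089]]
scene chest_drawer0_handle 0.59 [[0.466, -0.397, 0.022], [0.485, -0.315, 0.046], [0.523, -0.233, 0.074]]
scene drawer_floor 0.82 [[0.465, -0.397, 0.022], [0.484, -0.317, 0.047], [0.521, -0.234, 0.074]]
scene frame_mid 0.7 [[0.608, -0.065, 0.02], [0.632, -0.039, 0.071], [0.665, -0.008, 0.116]]
```

View pics/s6.png

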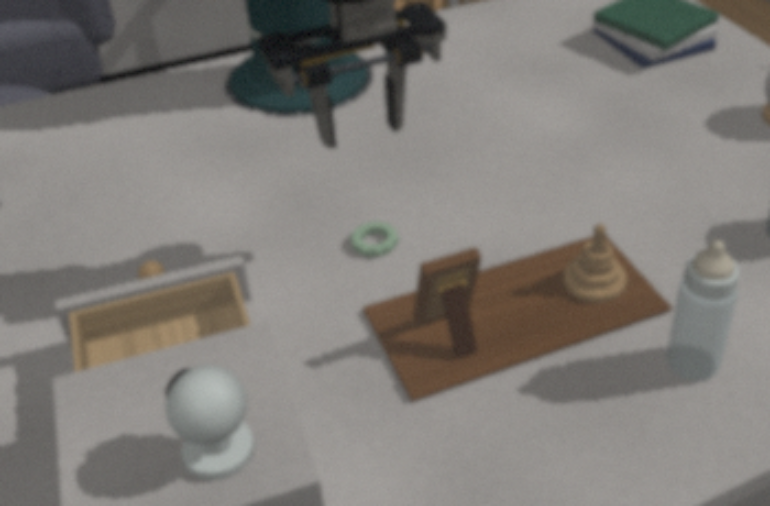

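>>> {"name": "carry_out", "arguments": {"xyz": [[-4, -5.4, 20], [0, 0, 35], [0, 0, 40], [0, 0, 35], [0, 0, 22], [0, 0, 7], [0, 0, 0], [0, 0, 0]], "rot": [[0, 0, 0], [0, 0, 0], [0, 0, 0], [0, 0, 0], [0, 0, 0], [0, 0, 0], [0, 0, 0], [0, 0, 0]], "grip": [0.8, 0.8, 0.8, 0.8, 0.8, 0.8, 0.8, 0.8], "force": 12}}

```text
time: 45.88
tool_pos: [0.4362, -0.0501, 0.0054]
orientation: [-180.0, 0.3, 0.0]
wrist_force: [1.3, -0.1, 0.6]
width: 0.0734
gripper_force: 0.0
```

>>> {"name": "carry_out", "arguments": {"xyz": [[0, 0, 0], [0, 0, 0], [0, 0, 0], [0, 0, 0], [0, 0, 0], [0, 0, -20], [0, 0, -40], [0, 0, -40], [0, 0, -40], [0, 0, -10], [0, 0, 0]], "rot": [[0, 0, 0], [0, 0, 0], [0, 0, 0], [0, 0, 0], [0, 0, 0], [0, 0, 0], [0, 0, 0], [0, 0, 0], [0, 0, 0], [0, 0, 0], [0, 0, 0]], "grip": [0, 0, 0, 0, 0, 0, 0, 0, 0, 0, 0]}}

```text
time: 46.8
tool_pos: [0.4389, -0.05, 0.1583]
orientation: [-180.0, -0.2, 0.0]
wrist_force: [-0.2, 0.4, -0.8]
width: 0.0552
gripper_force: 12.0
```

```bash
python3 -c "
from h import *
go((.518,-.316,.15,-5),(.518,-.316,.03,-5))"
```

```text
t 46.8 at [ 0.4389 -0.05    0.1583] [-180.    -0.2    0. ] F [-0.2  0.4 -0.8] w 0.0552
(0.518, -0.316, 0.15, -5) rot [-0.0009 -0.0031  0.0877] rows 0.7 shift [102.  258.1   8.3] rows 6.8
(0.518, -0.316, 0.03, -5) rot [0. 0. 0.] rows 0.0 shift [  0.  -0. 120.] rows 2.9
```

>>> {"name": "carry_out", "arguments": {"xyz": [[6, 15, 0], [15, 38, 1], [15, 38, 1], [15, 38, 1], [15, 38, 1], [15, 38, 1], [13, 35, 1], [8, 18, 1], [0, 0, 0], [0, 0, 0]], "rot": [[0, 0, 0.088], [0, 0, 0], [0, 0, 0], [0, 0, 0], [0, 0, 0], [0, 0, 0], [0, 0, 0], [0, 0, 0], [0, 0, 0], [0, 0, 0]], "grip": [0, 0, 0, 0, 0, 0, 0, 0, 0, 0]}}

```text
time: 47.63
tool_pos: [0.5152, -0.3159, 0.1446]
orientation: [-179.9, 0.5, -5.1]
wrist_force: [0.7, 0.7, -0.1]
width: 0.0545
gripper_force: 12.0
```

```bash
python3 - <<'E'
from h import *
go((.518,-.316,.03,-5))
P=camera_params('wrist'); im,D=camera('wrist'); save('w7.png',im)
for t in ('drawer_floor','chest'):
    for r in outline_of('wrist',t)[:1]: k=cloud('wrist',P,D,r['region']);print(t,round(r['p'],2),np.round(np.percentile(k,[2,50,98],axis=0),3).tolist())
E
```

```text
t 47.63 at [ 0.5152 -0.3159  0.1446] [-179.9    0.5   -5.1] F [ 0.7  0.7 -0.1] w 0.0545
(0.518, -0.316, 0.03, -5) rot [-0.0011  0.0091 -0.0026] rows 0.1 shift [ 2.800e+00 -1.000e-01  1.146e+02] rows 2.8
drawer_floor 0.68 [[0.466, -0.402, 0.02], [0.532, -0.318, 0.022], [0.587, -0.234, 0.072]]
chest 0.58 [[0.472, -0.42, 0.02], [0.6, -0.323, 0.083], [0.681, -0.233, 0.086]]
```

View pics/w7.png

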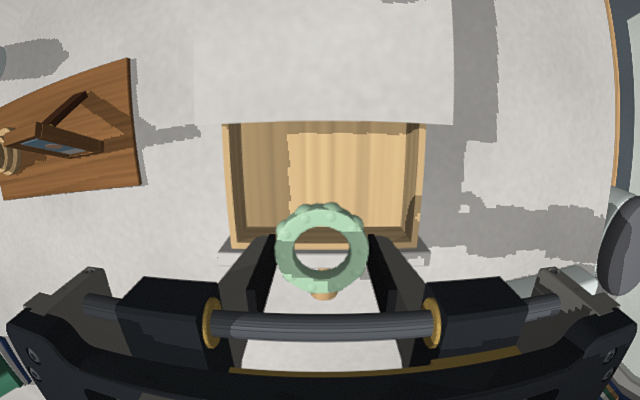

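>>> {"name": "carry_out", "arguments": {"xyz": [[2, 0, 20], [1, 0, 35], [0, 0, 30], [0, 0, 16], [0, 0, 8], [0, 0, 4], [0, 0, 0], [0, 0, 0]], "rot": [[0, 0, 0], [0, 0, 0], [0, 0, 0], [0, 0, 0], [0, 0, 0], [0, 0, 0], [0, 0, 0], [0, 0, 0]], "grip": [0, 0, 0, 0, 0, 0, 0, 0]}}

```text
time: 48.45
tool_pos: [0.52, -0.3157, 0.0355]
orientation: [180.0, 0.2, -5.0]
wrist_force: [0.4, -0.8, 0.8]
width: 0.0552
gripper_force: 12.0
```

>>> {"name": "carry_out", "arguments": {"xyz": [[0, 0, 2], [0, 0, 0], [0, 0, 0], [0, 0, 0], [0, 0, 0], [0, 0, -15], [0, 0, -35], [0, 0, -40], [0, 0, -30], [0, 0, 0], [0, 0, 0]], "rot": [[0, 0, 0], [0, 0, 0], [0, 0, 0], [0, 0, 0], [0, 0, 0], [0, 0, 0], [0, 0, 0], [0, 0, 0], [0, 0, 0], [0, 0, 0], [0, 0, 0]], "grip": [0, 0, 0.75, 0.75, 0.75, 0.75, 0.75, 0.75, 0.5, 0.2, 0]}}

```text
time: 49.37
tool_pos: [0.521, -0.3164, 0.1546]
orientation: [179.9, 0.0, -5.0]
wrist_force: [0.3, -0.0, -0.6]
width: 0.0509
gripper_force: 0.0
```

```bash
python3 - <<'E'
from h import *
go((.38,-.302,.15,-5),(.38,-.302,.04,-5))
P=camera_params('wrist'); im,D=camera('wrist')
for t in ('teether_mid',):
    for r in outline_of('wrist',t)[:1]: k=cloud('wrist',P,D,r['region']);print(t,round(r['p'],2),np.round(np.percentile(k,[2,50,98],axis=0),3).tolist())
for r in spot_point('wrist','chest_drawer0_handle')[:2]: print(r['p'],r['uv'],px2w('wrist',P,r['uv'],z=.047))
E
```

```text
t 49.37 at [ 0.521  -0.3164  0.1546] [179.9   0.   -5. ] F [ 0.3 -0.  -0.6] w 0.0509
(0.38, -0.302, 0.15, -5) rot [ 0.0014  0.0007 -0.0003] rows 0.0 shift [-141.7   -2.     4.6] rows 3.5
(0.38, -0.302, 0.04, -5) rot [0. 0. 0.] rows 0.0 shift [  0.  -0. 110.] rows 2.7
teether_mid 0.72 [[0.607, 0.13, 0.033], [0.623, 0.135, 0.041], [0.643, 0.148, 0.047]]
0.69 [323.8, 290.4] [ 0.42382937 -0.30988203  0.047     ]
```

>>> {"name": "carry_out", "arguments": {"xyz": [[-20, 0, 0], [-38, -1, 0], [-40, -1, 0], [-28, 0, 0], [-12, 0, 0], [0, 0, 20], [0, 0, 40], [0, 0, 35], [0, 0, 18], [0, 0, 5], [0, 0, 0]], "rot": [[0, 0, 0], [0, 0, 0], [0, 0, 0], [0, 0, 0], [0, 0, 0], [0, 0, 0], [0, 0, 0], [0, 0, 0], [0, 0, 0], [0, 0, 0], [0, 0, 0]], "grip": [0, 0, 0, 0, 0, 0, 0, 0, 0, 0, 0]}}

```text
time: 50.43
tool_pos: [0.3811, -0.3009, 0.0331]
orientation: [-179.9, 0.5, -5.0]
wrist_force: [0.2, 0.1, 1.3]
width: 0.0006
gripper_force: 0.0
```

```bash
python3 - <<'E'
from h import *
go((.385,-.3055,.038,-5))
im,D=camera('top');P=camera_params('top')
for r in outline_of('top','teether_mid')[:2]: k=cloud('top',P,D,r['region']);print(round(r['p'],2),np.round(np.percentile(k,[2,50,98],axis=0),3).tolist())
for r in spot_point('top','chest_drawer0_handle')[:1]: print(r['p'],r['uv'],px2w('top',P,r['uv'],z=.047))
E
```

```text
t 50.43 at [ 0.3811 -0.3009  0.0331] [-179.9    0.5   -5. ] F [0.2 0.1 1.3] w 0.0006
(0.385, -0.3055, 0.038, -5) rot [-0.0018  0.0088 -0.0001] rows 0.1 shift [ 4.3  4.3 -4.9] rows 0.2
0.78 [[0.493, -0.339, 0.026], [0.518, -0.313, 0.034], [0.545, -0.287, 0.038]]
0.62 [467.5, 265.2] [ 0.42893558 -0.30955749  0.047     ]
```

>>> {"name": "carry_out", "arguments": {"xyz": [[5, 4, -4], [10, 0, 0], [10, 0, 0], [10, 0, 0], [10, 0, 0], [10, 0, 0], [10, 0, 0], [10, 0, 0], [10, 0, 0], [10, 0, 0], [10, 0, 0], [10, 0, 0]], "rot": [[0, 0, 0], [0, 0, 0], [0, 0, 0], [0, 0, 0], [0, 0, 0], [0, 0, 0], [0, 0, 0], [0, 0, 0], [0, 0, 0], [0, 0, 0], [0, 0, 0], [0, 0, 0]], "grip": [0, 0, 0, 0, 0, 0, 0, 0, 0, 0, 0, 0]}}

```text
time: 51.58
tool_pos: [0.4971, -0.3155, 0.0383]
orientation: [-180.0, 0.3, -5.0]
wrist_force: [-1.3, 0.6, 0.7]
width: 0.0003
gripper_force: 0.7
```

```bash
python3 - <<'E'
from h import *
go()
P=camera_params('wrist'); im,D=camera('wrist')
for r in spot_point('wrist','chest_drawer0_handle')[:1]: print(r['p'],r['uv'],px2w('wrist',P,r['uv'],z=.047))
for t in ('drawer_floor','chest'):
    for r in outline_of('wrist',t)[:1]: k=cloud('wrist',P,D,r['region']);print(t,round(r['p'],2),np.round(np.percentile(k,[2,50,98],axis=0),3).tolist())
E
```

```text
t 51.58 at [ 0.4971 -0.3155  0.0383] [-180.     0.3   -5. ] F [-1.3  0.6  0.7] w 0.0003
0.76 [326.6, 229.4] [ 0.51248121 -0.31916261  0.047     ]
drawer_floor 0.73 [[0.515, -0.406, 0.02], [0.565, -0.32, 0.062], [0.595, -0.237, 0.073]]
chest 0.79 [[0.523, -0.417, 0.021], [0.592, -0.322, 0.083], [0.631, -0.232, 0.086]]
```

Pushing at about 1.3 N. About 25 mm remain; I'll push slowly until the force rises.

>>> {"name": "carry_out", "arguments": {"xyz": [[5, 0, 0], [5, 0, 0], [5, 0, 0], [3, 0, 0], [2, 0, 0], [0, 0, 0]], "rot": [[0, 0, 0], [0, 0, 0], [0, 0, 0], [0, 0, 0], [0, 0, 0], [0, 0, 0]], "grip": [0, 0, 0, 0, 0, 0]}}

```text
time: 52.28
tool_pos: [0.5167, -0.3174, 0.0384]
orientation: [180.0, 0.2, -5.0]
wrist_force: [-0.0, 0.1, 0.2]
width: 0.0003
gripper_force: 0.0
```

>>> {"name": "carry_out", "arguments": {"xyz": [[2, 0, 0], [1, 0, 0], [0, 0, 0]], "rot": [[0, 0, 0], [0, 0, 0], [0, 0, 0]], "grip": [0, 0, 0]}}

```text
time: 52.53
tool_pos: [0.5192, -0.3176, 0.0383]
orientation: [-180.0, 0.3, -5.0]
wrist_force: [-0.2, 0.5, -0.2]
width: 0.0006
gripper_force: 0.1
```

>>> {"name": "carry_out", "arguments": {"xyz": [[2, 0, 0], [2, 0, 0], [0, 0, 0]], "rot": [[0, 0, 0], [0, 0, 0], [0, 0, 0]], "grip": [0, 0, 0]}}

```text
time: 52.78
tool_pos: [0.5216, -0.3178, 0.0382]
orientation: [-179.9, 0.5, -5.0]
wrist_force: [-4.6, 1.1, 4.0]
width: 0.0003
gripper_force: 2.4
```

>>> {"name": "carry_out", "arguments": {"xyz": [[2, 0, 0], [0, 0, 0]], "rot": [[0, 0, 0], [0, 0, 0]], "grip": [0, 0]}}

```text
time: 52.95
tool_pos: [0.5216, -0.3178, 0.0382]
orientation: [-179.9, 0.7, -5.1]
wrist_force: [-9.3, 1.8, 8.5]
width: 0.0006
gripper_force: 4.8
```

>>> {"name": "carry_out", "arguments": {"xyz": [[2, 0, 0], [0, 0, 0]], "rot": [[0, 0, 0], [0, 0, 0]], "grip": [0, 0]}}

```text
time: 53.12
tool_pos: [0.5216, -0.3178, 0.0381]
orientation: [-179.8, 0.9, -5.1]
wrist_force: [-13.2, 3.1, 12.0]
width: 0.0003
gripper_force: 7.2
```

>>> {"name": "carry_out", "arguments": {"xyz": [[-6, 0, 0], [-15, 0, 0], [-30, 0, 0], [-30, 0, -10], [-20, 0, -30], [-10, 0, -40], [0, 0, -40], [0, 0, -30], [0, 0, 0], [0, 0, 0]], "rot": [[0, 0, 0], [0, 0, 0], [0, 0, 0], [0, 0, 0], [0, 0, 0], [0, 0, 0], [0, 0, 0], [0, 0, 0], [0, 0, 0], [0, 0, 0]], "grip": [0, 0, 0, 0, 0, 0, 0, 0, 0, 0]}}

```text
time: 53.95
tool_pos: [0.4188, -0.3094, 0.191]
orientation: [179.9, -0.0, -5.0]
wrist_force: [-0.7, 0.8, -1.1]
width: 0.0006
gripper_force: 0.0
```

```bash
python3 - <<'E'
from h import *
go()
im,D=camera('scene'); save('s7.png',cv2.resize(im[100:380,90:490],None,fx=2,fy=2))
P=camera_params('wrist'); im,D=camera('wrist')
for r in spot_point('wrist','chest_drawer0_handle')[:1]: print(r['p'],r['uv'],px2w('wrist',P,r['uv'],z=.047))
E
```

```text
t 53.95 at [ 0.4188 -0.3094  0.191 ] [179.9  -0.   -5. ] F [-0.7  0.8 -1.1] w 0.0006
0.6 [325.4, 73.0] [ 0.53762298 -0.32232398  0.047     ]
```

View pics/s7.png

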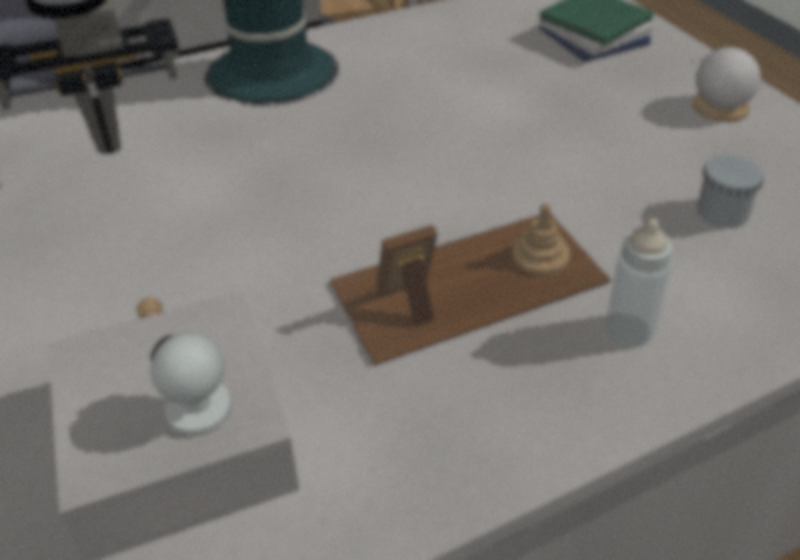

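The final view shows the drawer shut (knob at about (150,308)), the frame standing at (408,265) and the rings stacked at (543,240). The camera, bottle and tin are where they were.

```bash
python3 -c "
from station import *
print(close_job())"
```

```text
the job is handed in; nothing more can be done
None
```

The job is handed in, at about 54 s on the robot's clock: the frame stands on its opened stand on the board with the picture facing the robot, the three rings present (ring2, ring4, ring5) are home on the post largest to smallest, and the teether is in the shut drawer.

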